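Seat the platen plate edge-first and lock the guard

ROBOT

A 6-joint arm with a two-finger parallel gripper is mounted at the origin on the work surface. World frame = base frame: x ahead of the robot, y to its left, z up, the work surface at z = 0. Lengths are in m, angles in rad, forces in N, time in s.
With the tool pointing down it reaches from about 0.25 to 0.725 m from the base axis. Payload 4 kg.
Tool frame: the origin (TCP) lies at the very end of the fingers, on their centre line; the grasp point (between the pads) lies 19 mm behind it; z points along the fingers, y is the direction in which the jaws open and shut (so a half turn about z gives the same grasp; the last joint's range is limited). The gripper opens to 85 mm and grips with 20 to 120 N. Pads are 22 mm wide; open, the fingers measure 114 mm over their backs; the gripper's body (76 mm by 85 mm) begins 54 mm behind the grasp point. The pads swing forward as they close: fully open they stand 13 mm farther back than shut.
Start: joints at [-1.339, 0.241, 0.005, 1.335, 0, 1.571], TCP at [0.115, -0.487, 0.231] pointing down, gripper open.
Joint ranges: [-2.72, 2.72], [-1.05, 1.87], [-1.09, 1.28], [-1.99, 2.15], [-1.42, 1.44], [-3.14, 3.14]. Speed limits (rad/s): [2.79, 2.79, 3.14, 3.14, 3.14, 3.14].

INTERFACE

Orientations are given as a unit quaternion [x, y, z, w].
In Python, from workcell import bot gives the robot as it stands.
- The arm moves only by the shell command python3 -m crank 'ROWS'. ROWS is JSON, a list that holds one entry, the list of rows, each a list of 5 numbers: the shift along the tool's x, y, z in mm, then the turn about the tool's z in degrees, then the closure in counts, from 0 (fully open) to 255 (shut). In form: [[[tx, ty, tz, turn, grip], ...]]. A call has 1 to 12 rows; each row shifts and turns the pose as measured when the row begins, along the tool's axes as they then stand; what a row does not reach is not made up. A row lasts 1/8 s, in which the tool goes at most 62.5 mm and 10.7 degrees, less where a joint would pass 70% of its speed; a pose out of reach is approached as far as the arm can. A call is refused whole if a number of a shift passes 62.5 or a number of a turn 10.7, either way. A call with a gripper value outside its range is refused whole. The fingers move at their own pace and stop on an object; the grip force is fixed at half the most. Time passes only in rows, so rows that do not move let the fingers close. It gives the time, the measured TCP pose, the force and the opening at its end, in the units of the state.
- bot.get_obs(): the state, without advancing time (a new reading comes with each control period).
- bot.camera(name): name is "scene" or "top" or "wrist"; returns a dict with "img" (420x560x3 uint8, blue, green, red), "depth" (420x560 float32, m along the optical axis (not along the pixel's ray), 0 where there is no reading), "fx", "fy", "cx", "cy" (pixels), "D" ([k1, k2, p1, p2, k3] as OpenCV has them; the pictures are not rectified), "R" (3x3) and "t" (3): a world point X has camera coordinates R X + t; the wrist camera has in their place "T_tool_cam" (4x4, takes a point from camera to tool coordinates, whose origin is the TCP and whose axes are the flange's). Camera axes: x right, y down, z forward; pixel columns grow to the right and rows downward; lengths in m; the calibration is good to about 2 mm. A picture is of the moment at which its call begins: read the wrist's pose just before it.
- bot.job_done(): hands the job in, once; it reports no verdict.
The state is a dict: "clock": time; "joint_pos": joint angles; "joint_vel": joint speeds; "tau": joint torques, N m; "eef_pos": TCP position; "tool_rot": TCP orientation; "ft_force": force on the tool from outside, world axes, zero at the start; "ft_torque": the same for the moment, N m; "grip_width": finger opening in m.
Only numpy, scipy, OpenCV 4.12 (cv2) and the standard library are available. Lean on these libraries where they do the work, as an engineer would, in place of code of your own. Each camera call takes 0.05 s, during which the arm holds its last target.

TASK

Pick up the aluminium platen plate by its black handle and put it back in the white dock, its green-cornered edge on the robot's side: rest the opposite edge on the bed tucked under the black lip first, with the plate tilted, then pivot the plate down gently, without letting it fall, until it lies flat in the dock. Then push the orange guard along its rail over the plate's near edge until its latch clicks and it stays fully shut. Let go of everything and leave the other things on the counter where they stand.

Things in the scene. Friction and masses are not known exactly. Their poses are not given: they have to be found in the camera images.
- plate_grip (a point): Centre of the plate's black bridge handle: bar 14 mm wide (x), 102 mm long (y), 18 mm high, its centre 55 mm above the plate's underside and over the plate's middle; 36 mm open height under the bar between posts at y = +-45 mm. Axes are the plate's: x to the plain edge that goes under the lip, -x to the edge with two green corner pads, z up.
- plate_far_edge (a point): Middle of the plate's lower plain edge, the one that goes under the lip: 85 mm along +x from the plate's middle, on its underside. Axes as the plate's.
- plate_mid (a point): Middle of the plate's underside, 55 mm below the handle's centre. Axes as the plate's.
- plate: The loose aluminium platen plate, 170 mm (x) x 150 mm (y) x 10 mm, with its handle; about 0.7 kg (it varies), balanced under the handle; at the start it lies flat on the counter. Origin at the middle of its underside, axes as told for the handle.
- bed (a point): Middle of the dock's flat bed, on the surface the plate comes to lie on, 30 mm above the counter. Axes: x away from the robot to the lip, y left, z up. Pocket 174 mm long, between the stop wall at x = +87 mm and a 6 mm high rib at x = -87 to -94 mm. Side fences 10 mm high at y = +-79 mm; funnel flaps above them flare out to y = +-89 mm, 20 mm above the bed.
- lip (a point): Middle of the lower free edge of the dock's black lip: 75 mm along +x from the bed's middle and 18 mm above the bed. The lip runs from here 12 mm on to the stop wall, is 8 mm thick and 190 mm wide. Axes as the bed's.
- dock: The white platen dock, fixed; origin 30 mm straight below the bed's middle, axes as the bed's. Footprint 235 x 216 mm. The guard and its rail run along y at x = -70 to -125 mm over the near end, and on a wing that reaches left to y = +258 mm; the latch is a small grey block at the near side.
- guard (a joint): Slide of the orange guard: 0 = fully open (left, +y of the bed), grows as it is pushed right (-y of the bed) to 0.190 m = fully shut. About 1.5 N of friction until 0.172; there a sprung latch resists with about 8 N, clicks over at 0.182 and holds the guard at 0.190. Short of that it is not latched.
- guard_tab (a point): Middle of the left (+y) face of the guard's upright push tab: tab 40 mm (x) x 10 mm (y) x 45 mm high, its top about 21 mm above this point and 65 mm above the bed. Axes as the bed's. The guard is a flat orange strip 55 mm (x) x 100 mm (y) x 6 mm, underside 14 mm above the bed; the tab stands near its left end, this point 45 mm left of the strip's middle.
- spray: White spray bottle, 60 mm across, 170 mm tall, origin at its foot; leave alone.
- ink_a: Blue ink jar, 52 mm across, 90 mm tall, origin at its foot; leave alone.
- ink_b: Red ink jar, 52 mm across, 90 mm tall, origin at its foot; leave alone.
- tape: Roll of tape, 90 mm across, 35 mm tall, lying flat, origin at its underside; leave alone.
- mug: Blue mug, 80 mm across, 90 mm tall, origin at its foot; leave alone.
- driver: Screwdriver lying on the counter; leave alone.
- scraper: Spatula lying on the counter; leave alone.
Not all that is in view belongs to the job. What is meant by the plate is not purple, and is the larger of those in its own colour.

How it is judged:
On the way, in this order (a step that is already met when the one before it is completed fails the run):
1. the plain edge rests on the bed under the lip while the plate is tilted (x of plate_far_edge in the frame of bed above 0.077 m and z of plate_far_edge in the frame of bed below 0.006 m and contact force between plate and dock above 0.3 N and angle between plate's own z axis and vertical between 0.07 and 0.6 rad), for 0.1 s.
2. the plate lies flat on the bed, under the lip (angle between plate's own z axis and vertical below 0.025 rad and z of plate_mid in the frame of bed below 0.003 m and x of plate_far_edge in the frame of bed above 0.079 m), for 0.2 s.
3. the guard is latched (value of joint guard above 0.186 m), for 0.2 s.
At the end, for the whole second after the job is handed in: The plate lies flat in the dock (within 1.4 degrees and 3 mm of the bed), its plain edge under the lip and turned the right way, at rest, and the guard is latched shut (within 4 mm of its stop) (all of step 2 and z of plate_mid in the frame of bed above -0.003 m and x of plate_far_edge in the frame of bed below 0.09 m and y of plate_far_edge in the frame of bed between -0.009 and 0.009 m and angle between the x axis of plate_mid and the x axis of bed, either way round below 0.08 rad and value of joint guard above 0.186 m and linear speed of plate below 0.02 m/s); the robot touches nothing.
It fails at once if the plate falls or slams onto the dock (turns faster than 2.5 rad/s about its edge there) (contact force between plate and dock above 0.2 N and angular speed of plate above 2.5 rad/s).
It fails at once if a bystander is moved by more than 30 mm (distance of any of spray, ink_a, ink_b, tape, mug, driver, scraper from where it was at the start of the episode above 0.03 m).
It fails at once if a bystander is knocked over (angle between any of spray, ink_a, ink_b, mug's own z axis and vertical above 0.5 rad).
It also fails if it takes over 67 s, if anything falls off the work surface, if the arm or the gripper's body presses on something with over 40 N, if the wrist force passes 120 N, or if a joint passes its speed limit or range.

## Working session

There is one attempt and no reset: what is moved stays moved. The work goes in short steps, Python scripts to look and compute and a shell command to move; the robot and the scene stay as the last step left them, time stands still between calls to the robot, and variables do not carry over. Pictures are saved under pics/ and viewed, and the job is handed in when it is done.

```bash
mkdir -p pics; ls; python3 - <<'E'
from workcell import bot
import cv2,pickle
o=bot.get_obs();print({k:(o[k]) for k in o})
d={}
for n in ["scene","top","wrist"]:
    c=bot.camera(n);cv2.imwrite(f"pics/{n}0.png",c["img"]);d[n]=c
pickle.dump(d,open("c0.pkl","wb"))
for n in d: print(n,{k:d[n][k] for k in d[n] if k not in("img","depth")})
E
```

```text
pics
{'clock': 0.0, 'joint_pos': array([-1.33902360e+00,  2.41399347e-01,  3.71966789e-03,  1.33518598e+00,
        2.82002262e-06,  1.57078287e+00]), 'joint_vel': array([ 0.00100397, -0.00183815,  0.00328835, -0.00044785,  0.00016491,
       -0.00142672]), 'tau': array([-2.36235428e-04, -3.72315466e+01,  2.52408689e+01,  1.70976348e-02,
       -7.03830619e-05, -6.53532652e-06]), 'eef_pos': array([ 0.11470799, -0.48601813,  0.23041802]), 'tool_rot': array([ 9.93291377e-01,  1.15633773e-01, -1.18227749e-04, -1.02788771e-03]), 'ft_force': array([ 0.33808557,  0.35482894, -0.45842322]), 'ft_torque': array([ 0.02888523, -0.01368981,  0.007969  ]), 'grip_width': 0.08557639311386682}
scene {'fx': 545.7254362741761, 'fy': 545.7254362741761, 'cx': 273.3439474372896, 'cy': 210.76063964325053, 'D': array([-0.06941965,  0.        ,  0.        ,  0.        ,  0.        ]), 'R': array([[-8.72983623e-01,  4.87748901e-01, -7.76948974e-04],
       [ 3.95267172e-01,  7.06522729e-01, -5.87017458e-01],
       [-2.85768188e-01, -5.12763730e-01, -8.09573901e-01]]), 't': array([ 0.53290148, -0.12482245,  
[... 284 characters left out ...]
59e-01,  2.09434588e-02, -1.91497846e-01],
       [ 1.91537670e-01, -1.06378639e-04, -9.81485257e-01]]), 't': array([-0.08960066,  0.55268164,  1.21503582])}
wrist {'fx': 332.1740974442585, 'fy': 332.1740974442585, 'cx': 277.8974065480089, 'cy': 212.03560889981927, 'D': array([-0.06304812,  0.        ,  0.        ,  0.        ,  0.        ]), 'T_tool_cam': array([[-2.29127090e-04, -9.56112741e-01, -2.92998931e-01,
         7.43071594e-02],
       [ 9.99999695e-01, -4.37777659e-04,  6.46547677e-04,
        -1.60692794e-03],
       [-7.46440858e-04, -2.92998693e-01,  9.56112550e-01,
        -1.43960019e-01],
       [ 0.00000000e+00,  0.00000000e+00,  0.00000000e+00,
         1.00000000e+00]])}
```

View pics/top0.png

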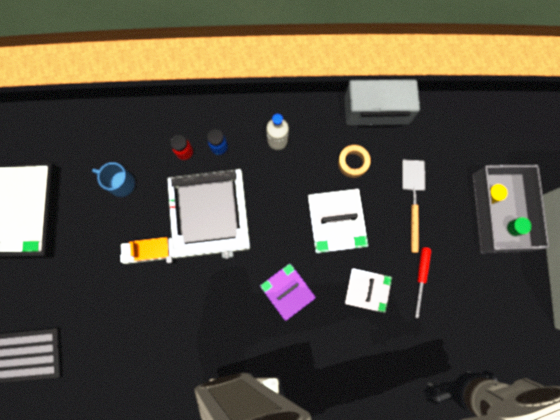

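View pics/scene0.png

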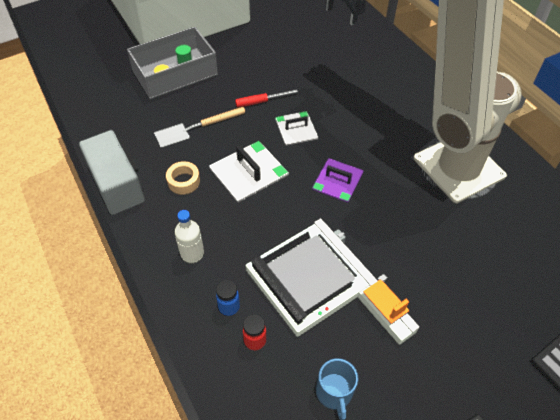

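View pics/wrist0.png

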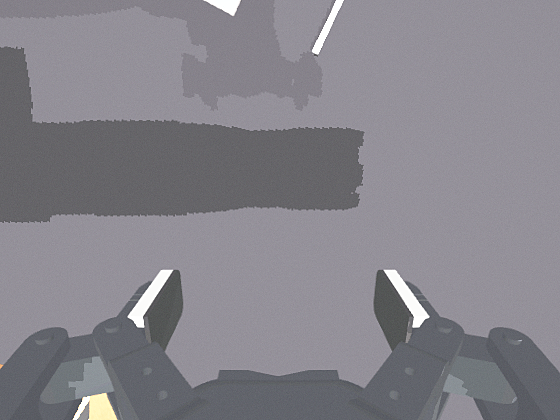

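```bash
cat > h.py <<'E'
import numpy as np,cv2,pickle
from scipy.spatial.transform import Rotation as Ro
def pts(c,uv,R=None,t=None):
    """uv Nx2 pixels -> world points by depth"""
    uv=np.asarray(uv,float).reshape(-1,2)
    K=np.array([[c["fx"],0,c["cx"]],[0,c["fy"],c["cy"]],[0,0,1]])
    n=cv2.undistortPoints(uv.reshape(-1,1,2),K,c["D"]).reshape(-1,2)
    z=c["depth"][uv[:,1].astype(int),uv[:,0].astype(int)]
    P=np.c_[n*z[:,None],z]
    if R is None:R,t=c["R"],c["t"]
    return (P-t)@R
def cloud(c,R=None,t=None):
    h,w=c["depth"].shape
    v,u=np.mgrid[:h,:w]
    return pts(c,np.c_[u.ravel(),v.ravel()],R,t).reshape(h,w,3)
def wristRt(c,o):
    T=np.eye(4);T[:3,:3]=Ro.from_quat(o["tool_rot"]).as_matrix();T[:3,3]=o["eef_pos"]
    W=np.linalg.inv(T@c["T_tool_cam"]);return W[:3,:3],W[:3,3]
E
python3 - <<'E'
from h import *
d=pickle.load(open("c0.pkl","rb"));c=d["top"]
a=cv2.resize(c["img"][150:330,240:450],None,fx=3.8,fy=3.3,interpolation=cv2.INTER_CUBIC)
cv2.imwrite("pics/crop1.png",cv2.resize(c["img"][170:330,250:450],None,fx=4,fy=3.7,interpolation=cv2.INTER_CUBIC))
cv2.imwrite("pics/crop2.png",cv2.resize(c["img"][120:280,0:260],None,fx=3,fy=3,interpolation=cv2.INTER_CUBIC))
for n,p in dict(bigW=(325,235),handle=(338,218),smallW=(365,280),purple=(280,285),left=(20,200),bed=(205,205),counter=(270,250)).items(): print(n,pts(c,[p])[0].round(4))
C=cloud(c)
for (a,b) in [((205,200),0)]:
  pass
E
```

```text
bigW [ 0.4931 -0.2423  0.0131]
handle [ 0.5324 -0.2747  0.0674]
smallW [ 0.3613 -0.3521  0.0094]
purple [ 0.3528 -0.109   0.01  ]
left [0.6045 0.6398 0.068 ]
bed [0.5849 0.1027 0.0336]
counter [ 0.4542 -0.0823  0.0021]
```

View pics/crop1.png

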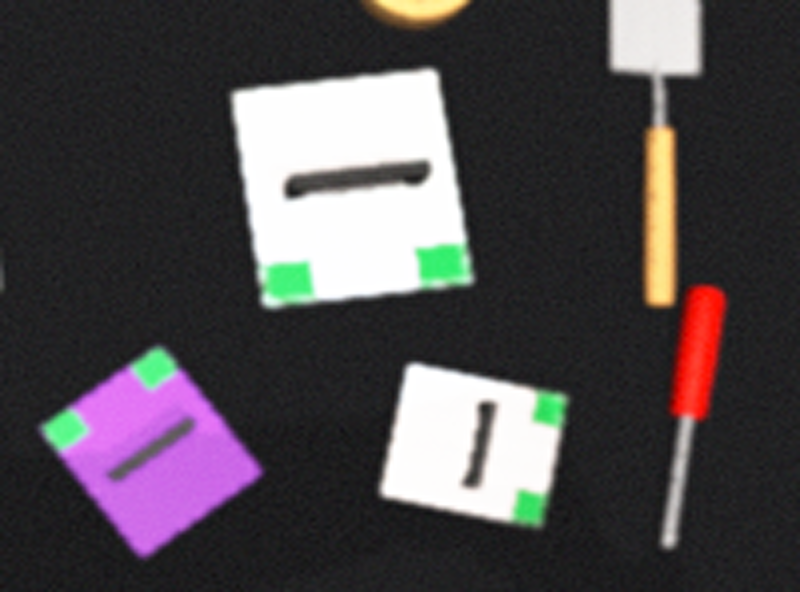

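View pics/crop2.png

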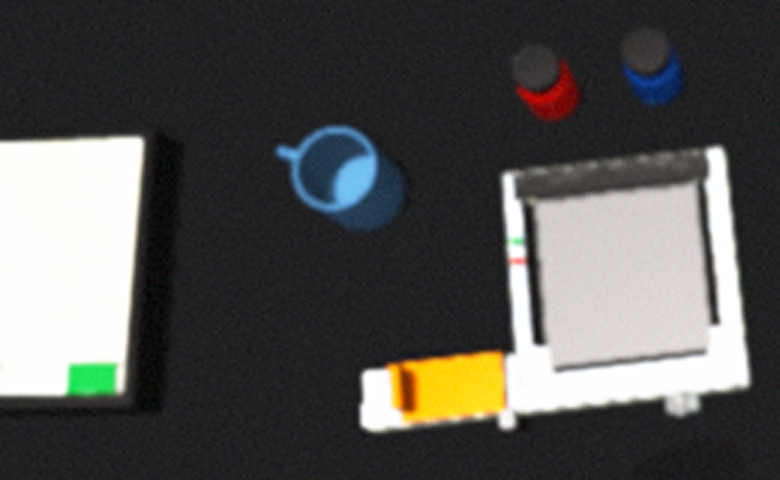

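Candidates: large white plate at top (338,220), small white plate (370,290), purple plate (288,292); the white block at (25,210) is a 68 mm tall box with no handle. The large white one fits (with handle, two green pads, not purple, the larger). The crop confirms it. Now for poses.

```bash
python3 - <<'E'
from h import *
d=pickle.load(open("c0.pkl","rb"))
for n in ["top","scene"]:
    c=d[n];C=cloud(c);X,Y,Z=C[...,0],C[...,1],C[...,2]
    reg=(abs(X-.53)<.13)&(abs(Y+.275)<.12)
    hz=np.median(Z[reg&(Z<.007)]);print(n,"counter z",hz)
    m=reg&(Z>.0065)&(Z<.02)
    hsv=cv2.cvtColor(c["img"],cv2.COLOR_BGR2HSV)
    hd=reg&(Z>.052)&(Z<.09)
    mm=(m|hd).astype(np.uint8);mm=cv2.morphologyEx(mm,cv2.MORPH_OPEN,np.ones((3,3)))
    p=C[(mm>0)&m][:,:2].astype(np.float32)
    r=cv2.minAreaRect(p);print("plate rect",r, "mean",p.mean(0), "z",np.median(Z[(mm>0)&m]))
    h=C[hd];r=cv2.minAreaRect(h[:,:2].astype(np.float32));print("handle",r,h.mean(0),np.percentile(h[:,2],[50,95]))
    g=reg&(hsv[...,1]>120)&(hsv[...,0]>40)&(hsv[...,0]<85)&m
    k,l,s,ce=cv2.connectedComponentsWithStats(g.astype(np.uint8))
    for i in range(1,k):
        if s[i,4]>15: print("green",C[l==i].mean(0),s[i,4])
    # dock
    reg=(X>.36)&(X<.72)&(Y>-.03)&(Y<.38)
    for lo,hi in [(.024,.036),(.036,.046),(.046,.062),(.062,.1)]:
        q=reg&(Z>lo)&(Z<hi);print(lo,q.sum(),C[q].min(0).round(3),C[q].max(0).round(3))
    o=reg&(hsv[...,0]>5)&(hsv[...,0]<20)&(hsv[...,1]>180)
    print("orange",o.sum(),cv2.minAreaRect(C[o][:,:2].astype(np.float32)),np.percentile(C[o][:,2],[5,30,50,70,98]))
    t=o&(Z>.06);print("tab",C[t].mean(0),cv2.minAreaRect(C[t][:,:2].astype(np.float32)))
E
```

```text
top counter z 0.0018216952449404346
plate rect ((0.5379282832145691, -0.2803272008895874), (0.1715688854455948, 0.15121997892856598), 5.909041881561279) mean [ 0.5352275  -0.28002626] z 0.012000854834549348
handle ((0.5377381443977356, -0.2797226011753082), (0.01549967098981142, 0.10140009969472885), 5.881425380706787) [ 0.53659703 -0.2790793   0.06441804] [0.06496099 0.06904662]
green [ 0.47449206 -0.34253319  0.0125193 ] 92
green [ 0.46309106 -0.23214587  0.01273787] 87
0.024 4401 [ 0.424 -0.021  0.024] [0.699 0.379 0.036]
0.036 1131 [ 0.427 -0.021  0.036] [0.699 0.379 0.046]
0.046 1558 [0.421 0.003 0.046] [0.7   0.38  0.062]
0.062 350 [0.434 0.013 0.062] [0.701 0.38  0.1  ]
orange 139 ((0.4875679612159729, 0.2699141800403595), (0.06899125874042511, 0.10526508092880249), 33.95809555053711) [0.00069053 0.04924093 0.05356334 0.07768981 0.09699417]
tab [0.4530238  0.28863263 0.08360764] ((0.45460090041160583, 0.2903391420841217), (0.03990509733557701, 0.008115475997328758), 8.411702156066895)
scene counter z 0.0020825233755234966
plate rect ((0.5354177951812744, -0.2836979329586029), 
[... 220 characters left out ...]
0919189453) [ 0.53666052 -0.27618645  0.06383449] [0.06489411 0.06971645]
green [ 0.47224601 -0.34314899  0.01317231] 78
green [ 0.46161447 -0.23083552  0.01321899] 82
0.024 6009 [ 0.422 -0.02   0.024] [0.703 0.379 0.036]
0.036 1419 [ 0.421 -0.022  0.036] [0.703 0.379 0.046]
0.046 2154 [0.419 0.001 0.046] [0.703 0.38  0.062]
0.062 543 [0.434 0.023 0.062] [0.703 0.38  0.1  ]
orange 234 ((0.44402557611465454, 0.25388607382774353), (0.08960571885108948, 0.10266557335853577), 10.881736755371094) [0.00320534 0.05189711 0.0597503  0.07781672 0.09840175]
tab [0.45801345 0.29904591 0.08160547] ((0.4549442529678345, 0.2961632311344147), (0.041329480707645416, 0.010949190706014633), 6.689088344573975)
```

```bash
python3 - <<'E'
from h import *
d=pickle.load(open("c0.pkl","rb"))
c=d["top"]
z=c["depth"].copy();C=cloud(c)[155:270,110:260,2]
im=(np.clip(C,0,.12)/.12*255).astype(np.uint8)
cv2.imwrite("pics/dz.png",cv2.resize(cv2.applyColorMap(im,cv2.COLORMAP_JET),None,fx=5,fy=5,interpolation=cv2.INTER_NEAREST))
c=d["scene"]
cv2.imwrite("pics/ds.png",cv2.resize(c["img"][210:350,235:430],None,fx=4,fy=4,interpolation=cv2.INTER_CUBIC))
E
```

```text
(no output)
```

View pics/dz.png

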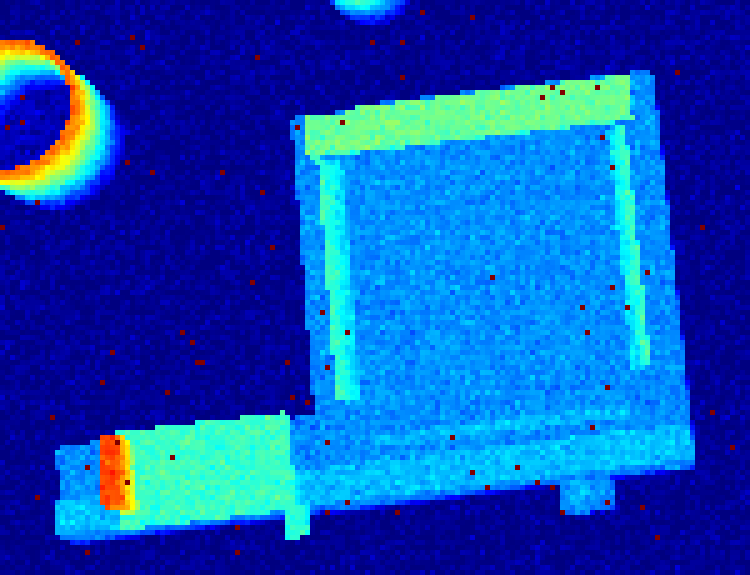

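View pics/ds.png

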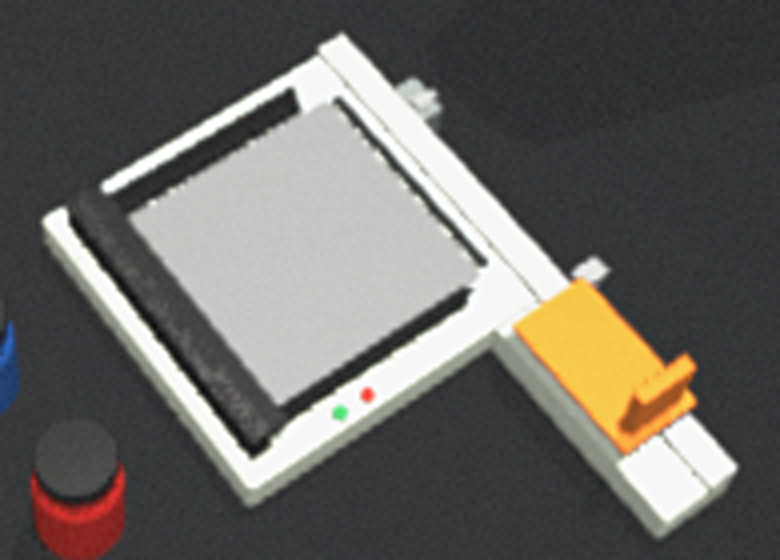

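```bash
python3 - <<'E'
from h import *
d=pickle.load(open("c0.pkl","rb"))
from scipy.optimize import minimize
for n in ["top","scene"]:
    c=d[n];C=cloud(c);X,Y,Z=C[...,0],C[...,1],C[...,2]
    m=(X>.6)&(X<.75)&(Y>-.03)&(Y<.25)&(Z>.05)&(Z<.066)
    m=cv2.morphologyEx(m.astype(np.uint8),cv2.MORPH_OPEN,np.ones((2,2)))
    k,l,s,ce=cv2.connectedComponentsWithStats(m);i=1+np.argmax(s[1:,4])
    p=C[l==i];r=cv2.minAreaRect(p[:,:2].astype(np.float32));print(n,"lip",r,np.median(p[:,2]),len(p))
    # white/dock footprint excluding wing
    m=(X>.4)&(X<.75)&(Y>-.05)&(Y<.4)&(Z>.02)&(Z<.07)
    m=cv2.morphologyEx(m.astype(np.uint8),cv2.MORPH_OPEN,np.ones((3,3)))
    k,l,s,ce=cv2.connectedComponentsWithStats(m);i=1+np.argmax(s[1:,4]);p=C[l==i]
    yaw=np.deg2rad(6)
    # edges in dock frame with yaw guess
    for yd in (5,5.5,6,6.5,7):
        y=np.deg2rad(yd);a=p[:,:2]@np.array([[np.cos(y),-np.sin(y)],[np.sin(y),np.cos(y)]])
        # far edge and right edge histogram sharpness
        xs=[a[(a[:,1]>q)&(a[:,1]<q+.02),0].max() for q in np.arange(a[:,1].min()+.01,a[:,1].min()+.19,.02)]
        ys=[a[(a[:,0]>q)&(a[:,0]<q+.02),1].min() for q in np.arange(a[:,0].min()+.02,a[:,0].max()-.03,.02)]
        print(yd,"far",np.mean(xs).round(4),np.std(xs).round(4),"slope",np.polyfit(range(len(xs)),xs,1)[0].round(5),"right",np.mean(ys).round(4),np.std(ys).round(4),"slope",np.polyfit(range(len(ys)),ys,1)[0].round(5),"near",np.percentile(a[:,0],.3).round(4),"left",a[:,1].max().round(4))
E
```

```text
top lip ((0.5340122580528259, -0.009951189160346985), (0.4584968388080597, 0.1664886772632599), 41.883731842041016) 0.05726206393841957 572
5 far 0.6873 0.0043 slope -0.00039 right -0.0607 0.0007 slope 0.00021 near 0.4398 left 0.3044
5.5 far 0.6877 0.0038 slope -0.00021 right -0.0656 0.0002 slope 2e-05 near 0.4404 left 0.3
6 far 0.687 0.0046 slope 0.00032 right -0.0705 0.0005 slope -0.00015 near 0.4409 left 0.2957
6.5 far 0.6872 0.0047 slope 0.00049 right -0.0755 0.001 slope -0.00032 near 0.4409 left 0.2913
7 far 0.6874 0.0048 slope 0.00065 right -0.0804 0.0016 slope -0.00049 near 0.4417 left 0.2869
scene lip ((0.762537956237793, 0.34091711044311523), (0.683191180229187, 0.11626652628183365), 65.07057189941406) 0.05741937221370839 869
5 far 0.6877 0.0007 slope -0.00025 right -0.0591 0.004 slope 0.00079 near 0.4405 left 0.3054
5.5 far 0.688 0.0003 slope -7e-05 right -0.0642 0.0034 slope 0.0006 near 0.4409 left 0.3012
6 far 0.6882 0.0003 slope 9e-05 right -0.0699 0.0006 slope -2e-05 near 0.4412 left 0.297
6.5 far 0.6884 0.0008 slope 0.00027 right -0.0747 0.0009 slope -0.00021 near 0.4415 left 0.2929
7 far 0.6886 0.0012 slope 0.00045 right -0.0796 0.0014 slope -0.00039 near 0.4414 left 0.2888
```

```bash
python3 - <<'E'
from h import *
d=pickle.load(open("c0.pkl","rb"))
y=np.deg2rad(5.65)
for n in ["top","scene"]:
    C=cloud(d[n]).reshape(-1,3);a=C[:,:2]@np.array([[np.cos(y),-np.sin(y)],[np.sin(y),np.cos(y)]])
    m=abs(a[:,1]-.041)<.055
    print(n,"x profile",[(round(q,3),round(float(np.median(C[m&(abs(a[:,0]-q)<.0015),2])),4)) for q in np.r_[np.arange(.432,.50,.004),np.arange(.63,.70,.003)]])
    m=(a[:,0]>.54)&(a[:,0]<.61)
    print("y profile",[(round(q,3),round(float(np.median(C[m&(abs(a[:,1]-q)<.0015),2])),4)) for q in np.r_[np.arange(-.07,-.02,.004),np.arange(.1,.16,.004)]])
    # lip band
    m=(C[:,2]>.05)&(C[:,2]<.064)&(a[:,0]>.63)&(a[:,0]<.72)&(a[:,1]>-.1)&(a[:,1]<.17)
    q=a[m];print("lip band x",np.percentile(q[:,0],[1,3,50,97,99]),"y",np.percentile(q[:,1],[1,2,50,98,99]))
    m=(C[:,2]>.07)&(C[:,2]<.105)&(a[:,0]>.45)&(a[:,0]<.52)&(a[:,1]>.15)&(a[:,1]<.3)
    q=a[m];print("tab x",np.percentile(q[:,0],[2,50,98]),"y",np.percentile(q[:,1],[2,50,98]),"z",np.percentile(C[m,2],[5,50,95]))
E
```

```text
top x profile [(np.float64(0.432), 0.0017), (np.float64(0.436), 0.0024), (np.float64(0.44), 0.0026), (np.float64(0.444), 0.0028), (np.float64(0.448), 0.0034), (np.float64(0.452), 0.003), (np.float64(0.456), 0.0284), (np.float64(0.46), 0.0375), (np.float64(0.464), 0.0376), (np.float64(0.468), 0.0378), (np.float64(0.472), 0.0374), (np.float64(0.476), 0.0375), (np.float64(0.48), 0.0324), (np.float64(0.484), 0.0326), (np.float64(0.488), 0.0373), (np.float64(0.492), 0.0367), (np.float64(0.496), 0.032), (np.float64(0.63), 0.0323), (np.float64(0.633), 0.0327), (np.float64(0.636), 0.0319), (np.float64(0.639), 0.0326), (np.float64(0.642), 0.0323), (np.float64(0.645), 0.0327), (np.float64(0.648), 0.0323), (np.float64(0.651), 0.0322), (np.float64(0.654), 0.0337), (np.float64(0.657), 0.0499), (np.float64(0.66), 0.0556), (np.float64(0.663), 0.0576), (np.float64(0.666), 0.0583), (np.float64(0.669), 0.0578), (np.float64(0.672), 0.0579), (np.float64(0.675), 0.0588), (np.float64(0.678), 0.0584), (np.float64(0.681), 0.056), (np.float64(0.684), nan), (np.float64(0.687), nan), (np.float64(0.69), 0.0303)
[... 2689 characters left out ...]
at64(-0.026), 0.0324), (np.float64(-0.022), 0.0322), (np.float64(0.1), 0.0321), (np.float64(0.104), 0.0318), (np.float64(0.108), 0.033), (np.float64(0.112), 0.0318), (np.float64(0.116), 0.0325), (np.float64(0.12), 0.0403), (np.float64(0.124), 0.0456), (np.float64(0.128), 0.0372), (np.float64(0.132), 0.0333), (np.float64(0.136), 0.0313), (np.float64(0.14), 0.0308), (np.float64(0.144), 0.0316), (np.float64(0.148), 0.023), (np.float64(0.152), 0.002), (np.float64(0.156), 0.0013)]
lip band x [0.63804798 0.65144716 0.66528902 0.67736828 0.67792841] y [-0.05271125 -0.04971665  0.04653924  0.13488507  0.13637293]
tab x [0.46273162 0.48474471 0.50119524] y [0.24448103 0.25188748 0.25524222] z [0.07472707 0.09383688 0.0986901 ]
  return _methods._mean(a, axis=axis, dtype=dtype,
  ret = ret.dtype.type(ret / rcount)
```

The top view gives yaw ≈ 5.9° for the plate and ≈ 5.65° for the dock, with the green edge already on the near side. The rows allow no tilt command, so I first turn the jaws onto the plate's x axis. Then I'll test how the arm behaves at its inner reach limit, where the tool may tip.

```bash
python3 -m crank '[[[0,0,0,-10.4,0],[0,0,0,-10.4,0],[0,0,0,-10.4,0],[0,0,0,-10.4,0],[0,0,0,-10.4,0],[0,0,0,-10.4,0],[0,0,0,-10.4,0],[0,0,0,-10.4,0],[0,0,0,0,0]]]'; python3 - <<'E'
from h import *
from workcell import bot
o=bot.get_obs();print(o["clock"],o["joint_pos"].round(3),o["eef_pos"].round(4));print(Ro.from_quat(o["tool_rot"]).as_matrix().round(4))
E
```

```text
clock: 1.27
eef_pos: [0.1142, -0.4836, 0.227]
tool_rot: [0.649, 0.761, 0.003, -0.004]
ft_force: [-0.8, 0.5, -0.3]
grip_width: 0.0856
1.275 [-1.339e+00  2.450e-01 -1.000e-03  1.335e+00 -0.000e+00  7.400e-02] [ 0.1142 -0.4836  0.227 ]
[[-1.576e-01  9.875e-01 -2.300e-03]
 [ 9.875e-01  1.576e-01  9.800e-03]
 [ 1.010e-02 -7.000e-04 -9.999e-01]]
```

```bash
python3 -m crank '[[[47,23,0,0,0],[47,23,0,0,0],[47,23,0,0,0],[47,23,0,0,0],[47,23,0,0,0],[47,23,0,0,0],[47,23,0,0,0],[47,23,0,0,0],[47,23,0,0,0],[0,0,0,0,0]]]'; cat > s.py <<'E'
from h import *
from workcell import bot
o=bot.get_obs();print(round(o["clock"],2),"q",o["joint_pos"].round(3),"p",o["eef_pos"].round(4),"F",o["ft_force"].round(1),"M",o["ft_torque"].round(2),"w",round(o["grip_width"],4))
R=Ro.from_quat(o["tool_rot"]).as_matrix()
print("z axis",R[:,2].round(3),"az of tool y",np.rad2deg(np.arctan2(R[1,1],R[0,1])).round(2))
E
python3 s.py
```

```text
clock: 2.52
eef_pos: [0.2627, -0.0225, 0.2307]
tool_rot: [0.662, 0.75, 0.006, -0.001]
ft_force: [-0.2, -0.5, 0.3]
grip_width: 0.0857
2.52 q [-0.098 -0.247 -0.482  1.331  0.01   1.348] p [ 0.2627 -0.0225  0.2307] F [-0.2 -0.5  0.3] M [-0.05 -0.03  0.04] w 0.0857
z axis [ 0.006  0.01  -1.   ] az of tool y 7.15
```

```bash
python3 -m crank '[[[0,-30,0,0,0],[0,-30,0,0,0],[0,-30,0,0,0],[0,-30,0,0,0],[0,0,0,0,0]]]'; python3 s.py
```

```text
clock: 3.15
eef_pos: [0.1391, -0.0391, 0.2292]
tool_rot: [0.667, 0.745, 0.004, -0.001]
ft_force: [0.0, -0.5, 0.9]
grip_width: 0.0854
3.15 q [-0.291 -0.523 -0.63   1.462  0.008  1.17 ] p [ 0.1391 -0.0391  0.2292] F [ 0.  -0.5  0.9] M [ 0.03 -0.06 -0.  ] w 0.0854
z axis [ 0.004  0.007 -1.   ] az of tool y 6.29
```

```bash
python3 - <<'E'
from workcell import bot
import cv2
c=bot.camera("scene");cv2.imwrite("pics/s1.png",c["img"])
c=bot.camera("wrist");cv2.imwrite("pics/w1.png",c["img"])
E
```

```text
(no output)
```

View pics/s1.png

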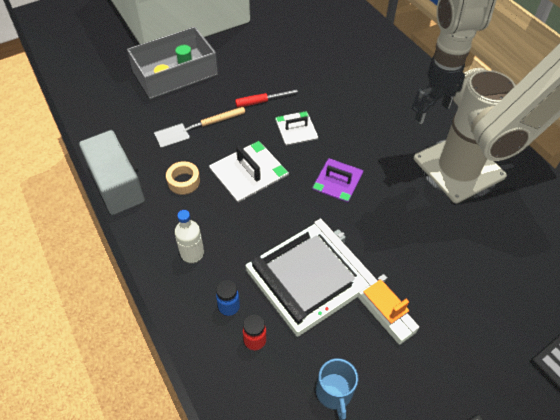

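View pics/w1.png

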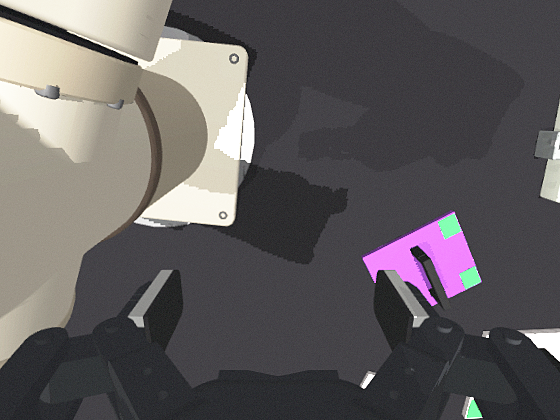

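```bash
python3 -m crank '[[[-35,46,4,0,0],[-35,46,4,0,0],[-35,46,4,0,0],[-35,46,4,0,0],[-35,46,4,0,0],[-35,46,4,0,0],[-35,46,4,0,0],[-35,46,4,0,0],[0,0,0,0,0],[0,0,0,0,0]]]'; python3 - <<'E'
from h import *
from workcell import bot
o=bot.get_obs();c=bot.camera("wrist");pickle.dump((o,c),open("w2.pkl","wb"));cv2.imwrite("pics/w2.png",c["img"])
R,t=wristRt(c,o);C=cloud(c,R,t)
X,Y,Z=[C[...,i] for i in range(3)]
reg=(abs(X-.53)<.13)&(abs(Y+.275)<.12)&(c["depth"]>.1)
hd=reg&(Z>.05)&(Z<.075);print("cnt",hd.sum())
print("handle",cv2.minAreaRect(C[hd][:,:2].astype(np.float32)),np.percentile(C[hd][:,2],[50,95]))
m=reg&(Z>.006)&(Z<.018);print("plate",cv2.minAreaRect(C[m][:,:2].astype(np.float32)),np.median(Z[m]))
E
python3 s.py
```

```text
clock: 4.5
eef_pos: [0.5585, -0.2897, 0.1865]
tool_rot: [0.67, 0.742, 0.005, -0.002]
ft_force: [0.4, -0.9, 1.0]
grip_width: 0.0854
cnt 2113
handle ((0.5336516499519348, -0.2786833941936493), (0.01423568744212389, 0.10148905962705612), 5.856700420379639) [0.06534122 0.06647655]
plate ((0.5339012145996094, -0.2786501944065094), (0.1703455001115799, 0.14997440576553345), 5.769576549530029) 0.011513068365836421
4.55 q [-0.484  0.521  0.301  1.352  0.011  0.985] p [ 0.5581 -0.2895  0.1864] F [ 0.5 -1.2 -0.4] M [-0.06 -0.02 -0.03] w 0.0854
z axis [ 0.004  0.01  -1.   ] az of tool y 5.85
```

View pics/w2.png

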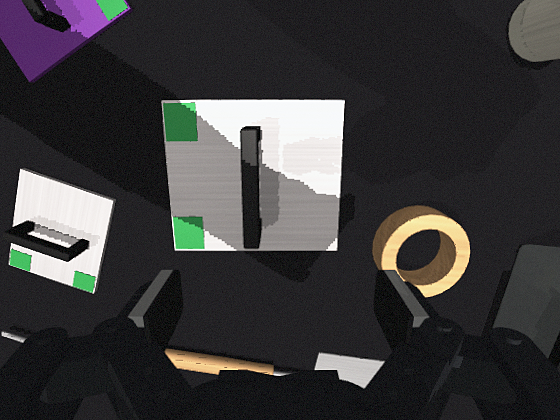

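```bash
python3 -m crank '[[[12,-22,20,0,0],[0,0,30,0,0],[0,0,30,0,0],[0,0,0,0,0]]]'; python3 s.py
```

```text
clock: 5.05
eef_pos: [0.5327, -0.277, 0.1096]
tool_rot: [0.67, 0.742, 0.006, 0.001]
ft_force: [-0.9, -0.7, 0.2]
grip_width: 0.0852
5.05 q [-0.485  0.507  0.073  1.131  0.011  0.984] p [ 0.5327 -0.277   0.1096] F [-0.9 -0.7  0.2] M [ 0.01  0.01 -0.03] w 0.0852
z axis [ 0.01   0.007 -1.   ] az of tool y 5.83
```

```bash
python3 -m crank '[[[0,1,25,0,0],[0,0,25,0,0],[0,0,20,0,0],[0,0,0,0,0]]]'; python3 s.py
```

```text
clock: 5.55
eef_pos: [0.5379, -0.2778, 0.0488]
tool_rot: [0.67, 0.742, 0.008, 0.009]
ft_force: [-0.3, 0.6, -0.2]
grip_width: 0.0852
5.55 q [-0.482  0.563 -0.007  0.981  0.011  0.987] p [ 0.5379 -0.2778  0.0488] F [-0.3  0.6 -0.2] M [-0.    0.03 -0.07] w 0.0852
z axis [ 0.023  0.    -1.   ] az of tool y 5.83
```

```bash
python3 -m crank '[[[0,-3,11,0,0],[0,0,1,0,0],[0,0,0,0,120]]]'; python3 s.py
```

```text
clock: 5.92
eef_pos: [0.5374, -0.2793, 0.0408]
tool_rot: [0.67, 0.742, 0.009, 0.012]
ft_force: [0.5, -0.3, -0.2]
grip_width: 0.0699
5.92 q [-0.485  0.567 -0.024  0.952  0.011  0.984] p [ 0.5374 -0.2793  0.0408] F [ 0.5 -0.3 -0.2] M [-0.    0.03  0.05] w 0.0699
z axis [ 0.03  -0.003 -1.   ] az of tool y 5.83
```

```bash
python3 -m crank '[[[0,-1,3,0,255],[0,0,0,0,255],[0,0,0,0,255],[0,0,0,0,255],[0,0,0,0,255],[0,0,0,0,255]]]'; python3 s.py
```

```text
clock: 6.68
eef_pos: [0.5365, -0.2798, 0.0386]
tool_rot: [0.67, 0.742, 0.008, 0.013]
ft_force: [-0.4, 0.3, 1.3]
grip_width: 0.0128
6.67 q [-0.486  0.568 -0.029  0.946  0.01   0.984] p [ 0.5365 -0.2798  0.0386] F [-0.4  0.3  1.3] M [ 0.    0.46 -0.02] w 0.0128
z axis [ 0.03  -0.004 -1.   ] az of tool y 5.83
```

```bash
python3 -m crank '[[[0,0,-20,0,255],[0,0,-30,0,255],[0,0,-40,0,255],[0,0,-40,0,255],[0,0,0,0,255]]]'; python3 s.py
```

```text
clock: 7.3
eef_pos: [0.5261, -0.2755, 0.1595]
tool_rot: [0.67, 0.742, 0.006, 0.0]
ft_force: [0.1, -0.2, -7.7]
grip_width: 0.0129
7.3 q [-0.488  0.46   0.133  1.24   0.012  0.981] p [ 0.5261 -0.2755  0.1595] F [ 0.1 -0.2 -7.7] M [-0.08 -0.07  0.02] w 0.0129
z axis [ 0.009  0.008 -1.   ] az of tool y 5.82
```

```bash
python3 -m crank '[[[46,8,-30,0,255],[46,8,-30,0,255],[46,8,-30,0,255],[46,8,-30,0,255],[46,8,-30,0,255],[46,8,-30,0,255],[46,8,-30,0,255],[46,8,-30,0,255],[0,0,0,0,255]]]'; python3 s.py
```

```text
clock: 8.43
eef_pos: [0.5492, 0.1068, 0.3754]
tool_rot: [0.672, 0.741, -0.008, -0.022]
ft_force: [-0.3, -0.5, -7.7]
grip_width: 0.0129
8.43 q [0.178 0.403 0.603 1.81  0.026 1.65 ] p [0.5492 0.1068 0.3754] F [-0.3 -0.5 -7.7] M [-0.3  -0.18  0.06] w 0.0129
z axis [-0.044  0.019 -0.999] az of tool y 5.63
```

```bash
python3 -m crank '[[[0,0,0,0,255],[0,0,0,0,255],[0,0,0,0,255],[0,0,0,0,255],[0,0,0,0,255],[0,0,0,0,255]]]'; python3 s.py
```

```text
clock: 9.18
eef_pos: [0.5483, 0.1033, 0.3677]
tool_rot: [0.673, 0.739, -0.013, -0.026]
ft_force: [0.5, -0.2, -7.8]
grip_width: 0.0129
9.18 q [0.173 0.408 0.59  1.805 0.025 1.65 ] p [0.5483 0.1033 0.3677] F [ 0.5 -0.2 -7.8] M [ 0.01 -0.12  0.02] w 0.0129
z axis [-0.057  0.015 -0.998] az of tool y 5.37
```

```bash
python3 -m crank '[[[0,0,-3,0,255],[0,0,-3,0,255],[0,0,-3,0,255],[0,0,-3,0,255],[0,0,-3,0,255],[0,0,-3,0,255],[0,0,-3,0,255],[0,0,-3,0,255],[0,0,-3,0,255],[0,0,-3,0,255],[0,0,-3,0,255],[0,0,-3,0,255]]]'; python3 s.py
```

```text
clock: 10.68
eef_pos: [0.5505, 0.1028, 0.4068]
tool_rot: [0.673, 0.739, -0.013, -0.026]
ft_force: [-0.2, -0.6, -8.0]
grip_width: 0.0129
10.68 q [0.171 0.439 0.74  1.924 0.025 1.648] p [0.5505 0.1028 0.4068] F [-0.2 -0.6 -8. ] M [-0.12 -0.22 -0.02] w 0.0129
z axis [-0.055  0.016 -0.998] az of tool y 5.38
```

```bash
python3 -m crank '[[[0,0,0,0,255],[0,0,0,0,255],[0,0,0,0,255],[0,0,0,0,255],[0,0,0,0,255],[0,0,0,0,255]]]'; python3 s.py
```

```text
clock: 11.42
eef_pos: [0.5506, 0.1028, 0.4068]
tool_rot: [0.673, 0.739, -0.013, -0.026]
ft_force: [0.1, 0.5, -8.2]
grip_width: 0.0132
11.43 q [0.171 0.439 0.74  1.924 0.025 1.648] p [0.5506 0.1028 0.4068] F [ 0.1  0.5 -8.2] M [-0.04 -0.15  0.01] w 0.0132
z axis [-0.055  0.016 -0.998] az of tool y 5.39
```

```bash
python3 -m crank '[[[0,0,12,0,255],[0,0,12,0,255],[0,0,12,0,255],[0,0,12,0,255],[0,0,12,0,255],[0,0,12,0,255],[0,0,12,0,255],[0,0,12,0,255],[0,0,12,0,255],[0,0,12,0,255],[0,0,12,0,255],[0,0,12,0,255]]]'; python3 s.py
```

```text
clock: 12.92
eef_pos: [0.5426, 0.1052, 0.2578]
tool_rot: [0.673, 0.739, -0.012, -0.025]
ft_force: [0.6, 0.2, -8.0]
grip_width: 0.013
12.93 q [0.178 0.38  0.265 1.505 0.025 1.654] p [0.5426 0.1052 0.2578] F [ 0.6  0.2 -8. ] M [ 0.01 -0.11  0.02] w 0.013
z axis [-0.053  0.016 -0.998] az of tool y 5.38
```

```bash
python3 -m crank '[[[0,0,-50,0,255],[0,0,-50,0,255],[0,0,-50,0,255],[0,0,0,0,255],[0,0,0,0,255]]]'; python3 s.py
```

```text
clock: 13.55
eef_pos: [0.5471, 0.1022, 0.4003]
tool_rot: [0.673, 0.739, -0.02, -0.031]
ft_force: [-0.2, -0.1, -8.9]
grip_width: 0.0129
13.55 q [0.171 0.442 0.727 1.925 0.025 1.648] p [0.5471 0.1022 0.4003] F [-0.2 -0.1 -8.9] M [-0.03 -0.21  0.  ] w 0.0129
z axis [-0.072  0.013 -0.997] az of tool y 5.38
```

```bash
python3 -m crank '[[[0,0,16,0,255],[0,0,16,0,255],[0,0,16,0,255],[0,0,16,0,255],[0,0,16,0,255],[0,0,16,0,255],[0,0,16,0,255],[0,0,16,0,255],[0,0,16,0,255],[0,0,8,0,255],[0,0,0,0,255]]]'; python3 s.py;  python3 -m crank '[[[0,0,-62,0,255],[0,0,-62,0,255],[0,0,-10,0,255],[0,0,0,0,255]]]'; python3 s.py
```

```text
clock: 14.92
eef_pos: [0.5181, 0.1016, 0.216]
tool_rot: [0.672, 0.738, -0.038, -0.045]
ft_force: [-0.0, -0.9, -7.0]
grip_width: 0.0129
14.93 q [0.179 0.397 0.177 1.466 0.025 1.655] p [0.5181 0.1016 0.216 ] F [-0.  -0.9 -7. ] M [ 0.01 -0.34 -0.01] w 0.0129
z axis [-0.117  0.004 -0.993] az of tool y 5.41
clock: 15.42
eef_pos: [0.5301, 0.1003, 0.3481]
tool_rot: [0.672, 0.738, -0.043, -0.049]
ft_force: [0.4, -0.8, -8.1]
grip_width: 0.0127
15.43 q [0.173 0.426 0.559 1.831 0.025 1.649] p [0.5301 0.1003 0.3481] F [ 0.4 -0.8 -8.1] M [ 0.05 -0.34  0.04] w 0.0127
z axis [-0.13   0.002 -0.992] az of tool y 5.4
```

```bash
python3 - <<'E'
from h import *
from workcell import bot
o=bot.get_obs();w=bot.camera("wrist");s=bot.camera("scene");pickle.dump((o,w,s),open("w3.pkl","wb"))
cv2.imwrite("pics/w3.png",w["img"]);cv2.imwrite("pics/s3.png",s["img"])
E
```

```text
(no output)
```

View pics/w3.png

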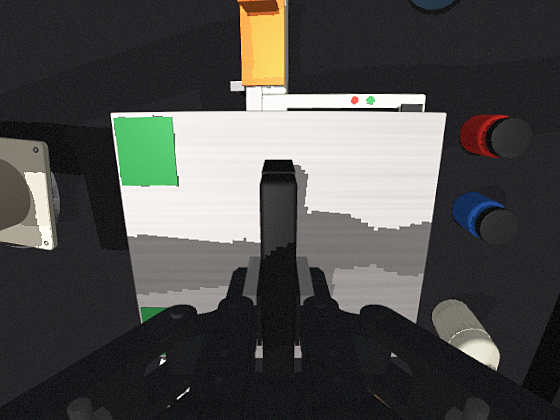

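View pics/s3.png

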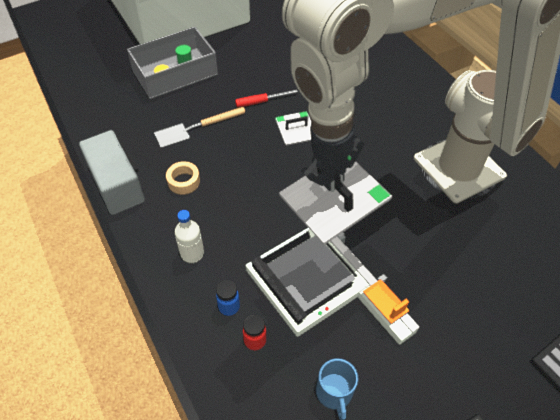

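```bash
python3 - <<'E'
from h import *
o,w,s=pickle.load(open("w3.pkl","rb"))
T=np.linalg.inv(w["T_tool_cam"]);C=cloud(w,T[:3,:3],T[:3,3]) # tool coords
g=cv2.cvtColor(w["img"],cv2.COLOR_BGR2HSV)
v,u=np.mgrid[:420,:560]
m=(v>125)&(v<225)&(u>130)&(u<430)&((u<240)|(u>320))&(C[...,2]>0.02)&(C[...,2]<.05)
p=C[m];A=np.c_[p[:,:2],np.ones(len(p))]
k=np.linalg.lstsq(A,p[:,2],rcond=None)[0];print("plane z=ax+by+c",k, np.std(p[:,2]-A@k))
# plate outline in tool coords
r=abs(C[...,2]-(k[0]*C[...,0]+k[1]*C[...,1]+k[2]))<.004
r=cv2.morphologyEx((r&(v<235)).astype(np.uint8),cv2.MORPH_OPEN,np.ones((3,3)))>0
q=C[r];print("tool x max",np.percentile(q[:,0],[99,99.8]),"tool y",np.percentile(q[:,1],[.2,1,99,99.8]))
for x0 in (.02,.04,.06):
    b=abs(q[:,0]-x0)<.005; print(x0,q[b,1].min(),q[b,1].max())
# bar
bm=(v>175)&(v<235)&(u>255)&(u<305)&(C[...,2]<-.0)&(C[...,2]>-.05)
print("bar y",np.percentile(C[bm][:,1],[1,50,99]),"top z",np.median(C[bm][:,2]))
bm=(v>155)&(v<235)&(u>255)&(u<305)&(C[...,2]<-.0)&(C[...,2]>-.05);print("bar x end",C[bm][:,0].max())
E
```

```text
plane z=ax+by+c [-0.01133872  0.00205984  0.02747594] 0.0006775899867137218
tool x max [0.07573135 0.07616428] tool y [-0.08497268 -0.08333007  0.08214646  0.08351354]
0.02 -0.08555307731496686 0.08403901233943523
0.04 -0.08544257933205494 0.08431253637036912
0.06 -0.08607979319794265 0.08446749640566163
bar y [-0.00775937 -0.00077654  0.00590308] top z -0.02667908184926271
bar x end 0.0522826293621002
```

```bash
cat > t.py <<'E'
from h import *
from workcell import bot
import sys
o=bot.get_obs();R=Ro.from_quat(o["tool_rot"]).as_matrix();p=o["eef_pos"]
y=np.deg2rad(5.65);D=np.array([[np.cos(y),-np.sin(y),0],[np.sin(y),np.cos(y),0],[0,0,1]])
bed=D@np.array([.579,.041,.030])
print("bed world",bed.round(4))
fe=p+R@np.array([.001,.0845,.0375]);mid=p+R@np.array([.001,-.0005,.0375]);ne=p+R@np.array([.001,-.0855,.0375])
f=D.T@(fe-bed)
zp=D.T@(-R[:,2])
print(round(o["clock"],2),"p",p.round(4),"far edge in bed mm",(f*1e3).round(1),"mid",(D.T@(mid-bed)*1e3).round(1),"near",(D.T@(ne-bed)*1e3).round(1),"tilt x,y",zp[:2].round(3),"yaw",np.rad2deg(np.arctan2(R[1,1],R[0,1])).round(2),"F",o["ft_force"].round(1),"M",o["ft_torque"].round(2),"w",round(o["grip_width"],4),"q4",o["joint_pos"].round(2)[3])
if len(sys.argv)>3:
    tgt=np.array([float(a) for a in sys.argv[1:4]])
    print("shift tool mm",(R.T@D@(tgt-f*1e3)).round(1))
E
python3 t.py 60 0 60
```

```text
bed world [0.5722 0.0978 0.03  ]
15.53 p [0.5294 0.1002 0.347 ] far edge in bed mm [ 36.6   7.8 268.8] mid [-47.7   8.1 279.9] near [-132.     8.5  291.1] tilt x,y [ 0.131 -0.015] yaw 5.41 F [-0.5  0.2 -8.6] M [ 0.02 -0.33  0.01] w 0.0128 q4 1.83
shift tool mm [-10.6  50.6 203.8]
```

```bash
python3 -m crank '[[[-1,4,12,-0.3,255],[-1,4,12,0,255],[-1,4,12,0,255],[-1,4,12,0,255],[-1,4,12,0,255],[-1,4,12,0,255],[-1,4,12,0,255],[-1,4,12,0,255],[-1,4,12,0,255],[0,4,12,0,255],[0,4,12,0,255],[0,4,12,0,255]]]'; python3 t.py 60 0 30
```

```text
clock: 17.02
eef_pos: [0.5583, 0.0955, 0.1835]
tool_rot: [0.67, 0.739, -0.046, -0.052]
ft_force: [-0.3, -0.2, -8.8]
grip_width: 0.0128
bed world [0.5722 0.0978 0.03  ]
17.02 p [0.5583 0.0955 0.1835] far edge in bed mm [ 64.6   0.7 104.7] mid [-19.6   0.6 116.4] near [-103.8    0.5  128.1] tilt x,y [ 0.138 -0.014] yaw 5.73 F [-0.3 -0.2 -8.8] M [ 0.02 -0.38 -0.01] w 0.0128 q4 1.46
shift tool mm [-1.8  5.8 74.6]
```

```bash
python3 -m crank '[[[0,1,12,0,255],[0,1,12,0,255],[0,1,12,0,255],[0,1,12,0,255],[0,0,12,0,255],[0,0,10,0,255],[0,0,0,0,255]]]'; python3 t.py 58 0 10; python3 - <<'E'
from workcell import bot
import cv2
c=bot.camera("scene");cv2.imwrite("pics/s4.png",cv2.resize(c["img"][150:350,200:430],None,fx=3.4,fy=3,interpolation=cv2.INTER_CUBIC))
E
```

```text
clock: 17.9
eef_pos: [0.5512, 0.0959, 0.1074]
tool_rot: [0.67, 0.739, -0.047, -0.052]
ft_force: [-0.6, -0.5, -7.4]
grip_width: 0.0129
bed world [0.5722 0.0978 0.03  ]
17.9 p [0.5512 0.0959 0.1074] far edge in bed mm [57.4  1.9 28.4] mid [-26.8   1.7  40.3] near [-111.     1.6   52.2] tilt x,y [ 0.14  -0.014] yaw 5.74 F [-0.6 -0.5 -7.4] M [-0.05 -0.37  0.  ] w 0.0129 q4 1.29
shift tool mm [-2.1  3.2 18.1]
```

View pics/s4.png

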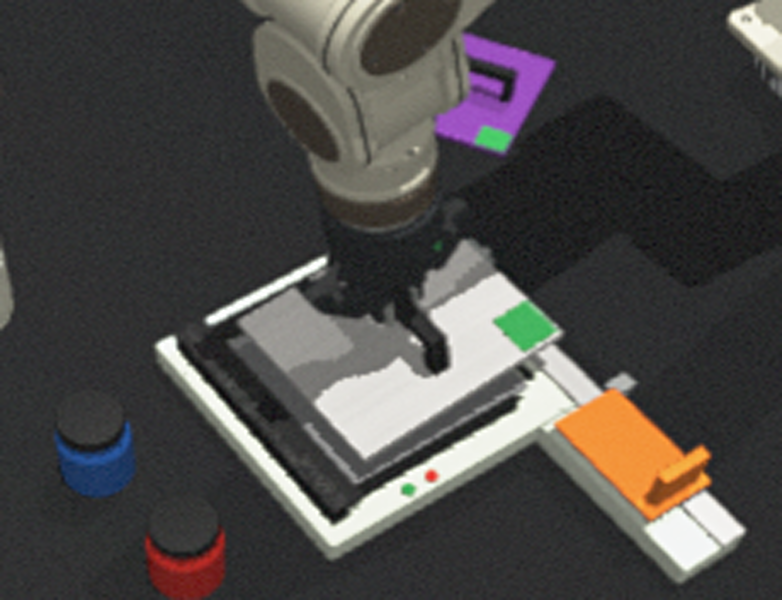

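```bash
python3 -m crank '[[[-2,1,8,0,255],[0,1,7,0,255],[0,1,4,0,255],[0,0,2,0,255],[0,0,0,0,255]]]'; python3 t.py 58 0 2
```

```text
clock: 18.58
eef_pos: [0.5531, 0.0943, 0.0864]
tool_rot: [0.67, 0.739, -0.046, -0.051]
ft_force: [0.1, 0.5, -7.7]
grip_width: 0.0127
bed world [0.5722 0.0978 0.03  ]
18.57 p [0.5531 0.0943 0.0864] far edge in bed mm [59.3  0.1  7.7] mid [-24.9  -0.   19.3] near [-109.1   -0.2   30.9] tilt x,y [ 0.136 -0.014] yaw 5.73 F [ 0.1  0.5 -7.7] M [ 0.03 -0.44 -0.04] w 0.0127 q4 1.24
shift tool mm [-0.2 -0.5  5.9]
```

```bash
python3 -m crank '[[[0,0,2,0,255],[0,0,2,0,255],[0,0,0,0,255]]]'; python3 t.py 60 0 2;  python3 -m crank '[[[0,0,1.5,0,255],[0,0,0,0,255]]]'; python3 t.py 80 0 2
```

```text
clock: 18.95
eef_pos: [0.5529, 0.0944, 0.0826]
tool_rot: [0.67, 0.74, -0.045, -0.051]
ft_force: [0.5, -0.4, -8.1]
grip_width: 0.0132
bed world [0.5722 0.0978 0.03  ]
18.95 p [0.5529 0.0944 0.0826] far edge in bed mm [59.1  0.2  4. ] mid [-25.1   0.1  15.5] near [-109.3   -0.    27. ] tilt x,y [ 0.135 -0.015] yaw 5.74 F [ 0.5 -0.4 -8.1] M [ 0.02 -0.39 -0.01] w 0.0132 q4 1.23
shift tool mm [-0.2  1.1  1.9]
clock: 19.2
eef_pos: [0.5529, 0.0944, 0.0812]
tool_rot: [0.67, 0.74, -0.045, -0.051]
ft_force: [-0.4, -0.0, -8.5]
grip_width: 0.013
bed world [0.5722 0.0978 0.03  ]
19.2 p [0.5529 0.0944 0.0812] far edge in bed mm [59.2  0.2  2.7] mid [-25.    0.1  14.2] near [-109.3   -0.    25.6] tilt x,y [ 0.135 -0.015] yaw 5.73 F [-0.4 -0.  -8.5] M [-0.08 -0.39  0.02] w 0.013 q4 1.22
shift tool mm [-0.2 20.7 -2.1]
```

```bash
python3 -m crank '[[[0,4,-0.6,0,255],[0,4,-0.6,0,255],[0,4,-0.6,0,255],[0,4,-0.6,0,255],[0,0,0,0,255]]]'; python3 t.py 84 0 1
```

```text
clock: 19.82
eef_pos: [0.5706, 0.0962, 0.0814]
tool_rot: [0.67, 0.74, -0.045, -0.051]
ft_force: [-0.4, -0.2, -7.5]
grip_width: 0.013
bed world [0.5722 0.0978 0.03  ]
19.82 p [0.5706 0.0962 0.0814] far edge in bed mm [77.   0.2  2.9] mid [-7.2  0.1 14.3] near [-91.4  -0.   25.7] tilt x,y [ 0.134 -0.015] yaw 5.73 F [-0.4 -0.2 -7.5] M [ 0.02 -0.36  0.  ] w 0.013 q4 1.25
shift tool mm [-0.2  7.2  1. ]
```

```bash
python3 -m crank '[[[0,2.5,-0.3,0,255],[0,2,-0.3,0,255],[0,0,0,0,255]]]'; python3 t.py;  python3 -m crank '[[[0,2,-0.3,0,255],[0,0,0,0,255]]]'; python3 t.py; python3 -m crank '[[[0,2,-0.3,0,255],[0,0,0,0,255]]]'; python3 t.py
```

```text
clock: 20.2
eef_pos: [0.5752, 0.0966, 0.0813]
tool_rot: [0.67, 0.739, -0.045, -0.051]
ft_force: [1.1, 0.4, -8.1]
grip_width: 0.0129
bed world [0.5722 0.0978 0.03  ]
20.2 p [0.5752 0.0966 0.0813] far edge in bed mm [81.5  0.2  2.8] mid [-2.7  0.1 14.2] near [-86.9  -0.   25.7] tilt x,y [ 0.135 -0.015] yaw 5.73 F [ 1.1  0.4 -8.1] M [-0.   -0.43 -0.01] w 0.0129 q4 1.25
clock: 20.45
eef_pos: [0.5768, 0.0967, 0.0813]
tool_rot: [0.67, 0.74, -0.046, -0.051]
ft_force: [-0.3, -1.2, -7.6]
grip_width: 0.0129
bed world [0.5722 0.0978 0.03  ]
20.45 p [0.5768 0.0967 0.0813] far edge in bed mm [83.2  0.1  2.7] mid [-1.1 -0.  14.3] near [-85.3  -0.1  25.8] tilt x,y [ 0.136 -0.014] yaw 5.73 F [-0.3 -1.2 -7.6] M [-0.03 -0.35  0.03] w 0.0129 q4 1.26
clock: 20.7
eef_pos: [0.577, 0.0968, 0.0815]
tool_rot: [0.669, 0.739, -0.047, -0.052]
ft_force: [-0.3, 0.9, -7.3]
grip_width: 0.0126
bed world [0.5722 0.0978 0.03  ]
20.7 p [0.577  0.0968 0.0815] far edge in bed mm [83.1  0.2  2.5] mid [-1.1  0.  14.4] near [-85.2  -0.1  26.3] tilt x,y [ 0.14  -0.014] yaw 5.75 F [-0.3  0.9 -7.3] M [-0.04 -0.37 -0.04] w 0.0126 q4 1.26
```

```bash
python3 -m crank '[[[0,-0.8,1.5,0,255],[0,0,0,0,255]]]'; python3 t.py;  python3 -m crank '[[[0,0,1.5,0,255],[0,0,0,0,255]]]'; python3 t.py; python3 -m crank '[[[0,0,1.5,0,255],[0,0,0,0,255]]]'; python3 t.py
```

```text
clock: 20.95
eef_pos: [0.5768, 0.097, 0.0808]
tool_rot: [0.669, 0.74, -0.046, -0.052]
ft_force: [-1.3, 0.5, -5.6]
grip_width: 0.0128
bed world [0.5722 0.0978 0.03  ]
20.95 p [0.5768 0.097  0.0808] far edge in bed mm [83.1  0.4  2.1] mid [-1.1  0.3 13.7] near [-85.3   0.1  25.4] tilt x,y [ 0.137 -0.014] yaw 5.76 F [-1.3  0.5 -5.6] M [-0.2   0.01  0.01] w 0.0128 q4 1.26
clock: 21.2
eef_pos: [0.5766, 0.0972, 0.0803]
tool_rot: [0.669, 0.74, -0.046, -0.051]
ft_force: [-2.2, -1.2, -4.1]
grip_width: 0.0129
bed world [0.5722 0.0978 0.03  ]
21.2 p [0.5766 0.0972 0.0803] far edge in bed mm [82.9  0.7  1.6] mid [-1.3  0.5 13.2] near [-85.5   0.3  24.8] tilt x,y [ 0.137 -0.014] yaw 5.76 F [-2.2 -1.2 -4.1] M [-0.27 -0.06  0.01] w 0.0129 q4 1.26
clock: 21.45
eef_pos: [0.5764, 0.0974, 0.0798]
tool_rot: [0.669, 0.74, -0.045, -0.051]
ft_force: [-3.0, 1.0, -1.4]
grip_width: 0.0127
bed world [0.5722 0.0978 0.03  ]
21.45 p [0.5764 0.0974 0.0798] far edge in bed mm [82.8  0.9  1.2] mid [-1.4  0.7 12.8] near [-85.6   0.6  24.3] tilt x,y [ 0.136 -0.015] yaw 5.77 F [-3.   1.  -1.4] M [-0.37  0.05 -0.03] w 0.0127 q4 1.25
```

```bash
python3 - <<'E'
from h import *
from workcell import bot
o=bot.get_obs()
c=bot.camera("scene");cv2.imwrite("pics/s5.png",cv2.resize(c["img"][200:340,230:420],None,fx=4,fy=4,interpolation=cv2.INTER_CUBIC))
w=bot.camera("wrist");cv2.imwrite("pics/w5.png",w["img"]);pickle.dump((o,w,c),open("w5.pkl","wb"))
E
```

```text
(no output)
```

View pics/s5.png

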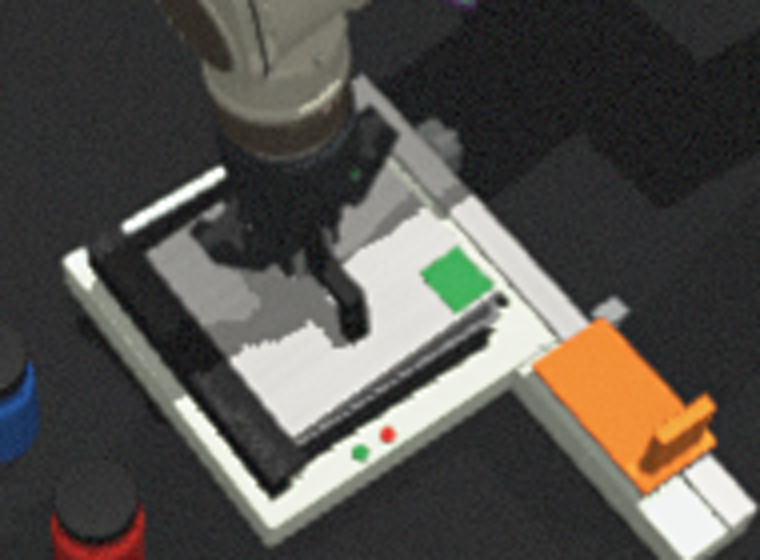

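View pics/w5.png

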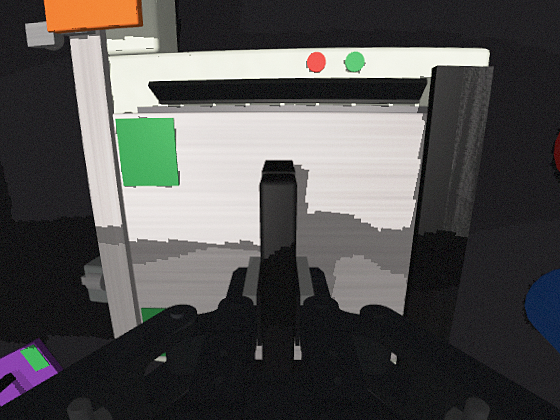

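```bash
python3 -m crank '[[[0,-0.8,1.7,0,255],[0,-0.8,1.7,0,255],[0,-0.8,1.7,0,255],[0,0,0,0,255]]]'; python3 t.py
```

```text
clock: 22.05
eef_pos: [0.5752, 0.0979, 0.0776]
tool_rot: [0.669, 0.74, -0.043, -0.05]
ft_force: [-4.0, 0.5, 1.6]
grip_width: 0.013
bed world [0.5722 0.0978 0.03  ]
22.05 p [0.5752 0.0979 0.0776] far edge in bed mm [81.9  1.6 -0.6] mid [-2.3  1.4 10.5] near [-86.6   1.2  21.5] tilt x,y [ 0.13  -0.016] yaw 5.79 F [-4.   0.5  1.6] M [-0.15 -0.02 -0.08] w 0.013 q4 1.24
```

```bash
python3 -m crank '[[[-0.3,-1.1,2,0,255],[-0.3,-1.1,2,0,255],[-0.3,-1.1,2,0,255],[-0.3,0,0,0,255]]]'; python3 t.py
```

```text
clock: 22.55
eef_pos: [0.5743, 0.0979, 0.0762]
tool_rot: [0.67, 0.74, -0.038, -0.048]
ft_force: [-4.1, 1.0, 4.1]
grip_width: 0.0132
bed world [0.5722 0.0978 0.03  ]
22.55 p [0.5743 0.0979 0.0762] far edge in bed mm [81.5  1.8 -1.2] mid [-2.9  1.5  9. ] near [-87.3   1.3  19.3] tilt x,y [ 0.121 -0.019] yaw 5.8 F [-4.1  1.   4.1] M [-0.02  0.02 -0.07] w 0.0132 q4 1.22
```

```bash
python3 -m crank '[[[-0.5,-1.5,4,0,255],[-0.5,-1.5,4,0,255],[-0.5,-1.5,4,0,255],[-0.5,-1.5,4,0,255],[0,0,0,0,255]]]'; python3 t.py
```

```text
clock: 23.18
eef_pos: [0.5714, 0.0978, 0.0716]
tool_rot: [0.67, 0.741, -0.03, -0.044]
ft_force: [-3.2, -0.3, 7.3]
grip_width: 0.0127
bed world [0.5722 0.0978 0.03  ]
23.18 p [0.5714 0.0978 0.0716] far edge in bed mm [79.4  2.3 -4.4] mid [-5.2  2.   4.4] near [-89.7   1.7  13.2] tilt x,y [ 0.104 -0.024] yaw 5.84 F [-3.2 -0.3  7.3] M [-0.15 -0.16 -0.08] w 0.0127 q4 1.18
```

```bash
python3 -m crank '[[[-0.5,-1.5,4,0,255],[-0.5,-1,4,0,255],[0,0,0,0,255]]]'; python3 t.py; python3 -m crank '[[[-0.5,-1,4,0,255],[-0.5,-0.5,4,0,255],[0,0,0,0,255]]]'; python3 t.py
```

```text
clock: 23.55
eef_pos: [0.5709, 0.0978, 0.0708]
tool_rot: [0.67, 0.741, -0.026, -0.041]
ft_force: [-3.2, 0.8, 6.7]
grip_width: 0.0129
bed world [0.5722 0.0978 0.03  ]
23.55 p [0.5709 0.0978 0.0708] far edge in bed mm [79.4  2.4 -4.4] mid [-5.2  2.1  3.5] near [-89.8   1.8  11.5] tilt x,y [ 0.093 -0.026] yaw 5.84 F [-3.2  0.8  6.7] M [-0.15 -0.31 -0.08] w 0.0129 q4 1.16
clock: 23.92
eef_pos: [0.5709, 0.0979, 0.0705]
tool_rot: [0.67, 0.741, -0.021, -0.039]
ft_force: [-3.2, 0.4, 5.3]
grip_width: 0.0127
bed world [0.5722 0.0978 0.03  ]
23.93 p [0.5709 0.0979 0.0705] far edge in bed mm [79.8  2.6 -3.9] mid [-4.9  2.3  3.2] near [-89.6   2.   10.4] tilt x,y [ 0.084 -0.029] yaw 5.84 F [-3.2  0.4  5.3] M [-0.29 -0.44 -0.11] w 0.0127 q4 1.15
```

```bash
python3 - <<'E'
from h import *
from workcell import bot
o=bot.get_obs()
w=bot.camera("wrist");cv2.imwrite("pics/w6.png",w["img"]);pickle.dump((o,w),open("w6.pkl","wb"))
R,t=wristRt(w,o);C=cloud(w,R,t)
y=np.deg2rad(5.65);D=np.array([[np.cos(y),-np.sin(y),0],[np.sin(y),np.cos(y),0],[0,0,1]])
B=(C-np.array([.5722,.0978,.03]))@D*1e3
for v in (130,160,210,260):
    print(v,[(u,B[v,u].round(1).tolist()) for u in list(range(70,150,8))+[200,340,390,405,415,420,425,430,440,460]])
E
```

```text
130 [(70, [-124.7, 68.2, 6.3]), (78, [-118.6, 68.2, 7.7]), (86, [-114.4, 68.1, 6.7]), (94, [-109.1, 68.0, 7.1]), (102, [-104.9, 67.9, 6.0]), (110, [-103.2, 67.7, 0.7]), (118, [-94.5, 67.8, 7.1]), (126, [-84.0, 68.1, 17.3]), (134, [-80.0, 68.0, 16.6]), (142, [-75.8, 67.9, 16.1]), (200, [-44.7, 67.8, 15.2]), (340, [26.8, 68.0, 12.8]), (390, [51.8, 68.4, 12.2]), (405, [59.3, 68.5, 11.8]), (415, [64.5, 68.5, 11.1]), (420, [66.7, 68.6, 11.9]), (425, [69.3, 68.7, 11.7]), (430, [71.6, 68.7, 12.2]), (440, [71.8, 69.1, 24.6]), (460, [79.9, 69.3, 27.3])]
160 [(70, [-154.7, 46.8, -29.4]), (78, [-121.5, 51.1, 7.3]), (86, [-116.1, 51.2, 7.8]), (94, [-111.9, 51.0, 6.4]), (102, [-105.9, 51.2, 7.9]), (110, [-104.8, 50.5, 1.6]), (118, [-100.5, 50.3, 0.3]), (126, [-91.4, 51.2, 7.4]), (134, [-81.8, 52.2, 16.2]), (142, [-77.0, 52.3, 16.7]), (200, [-45.2, 52.5, 16.2]), (340, [27.4, 53.1, 13.9]), (390, [53.3, 53.2, 11.1]), (405, [60.7, 53.5, 11.8]), (415, [65.8, 53.6, 11.9]), (420, [68.6, 53.5, 11.0]), (425, [71.0, 53.6, 11.4]), (430, [73.4, 53.7, 11.8]), (440, [72.3, 55.5, 27.4]), (460, [81.3, 55.8, 28.2
[... 420 characters left out ...]
]), (420, [71.3, 27.1, 11.6]), (425, [73.9, 27.2, 11.7]), (430, [71.8, 30.5, 24.2]), (440, [75.2, 31.6, 27.7]), (460, [84.2, 32.2, 29.1])]
260 [(70, [-167.7, -29.4, -28.6]), (78, [-160.4, -28.8, -28.1]), (86, [-153.0, -28.1, -27.3]), (94, [-120.5, -11.2, 8.0]), (102, [-115.2, -11.1, 7.6]), (110, [-110.1, -11.1, 7.0]), (118, [-105.0, -11.0, 6.5]), (126, [-103.1, -13.4, 0.9]), (134, [-93.9, -10.2, 7.2]), (142, [-83.9, -6.0, 15.8]), (200, [10.0, 72.3, 186.1]), (340, [30.3, -2.1, 13.8]), (390, [57.8, -1.5, 13.0]), (405, [66.5, -1.8, 11.6]), (415, [72.0, -1.7, 11.3]), (420, [74.9, -1.7, 11.2]), (425, [72.2, 4.3, 25.2]), (430, [74.1, 5.1, 26.9]), (440, [78.7, 5.6, 27.7]), (460, [88.7, 5.9, 27.8])]
```

View pics/w6.png

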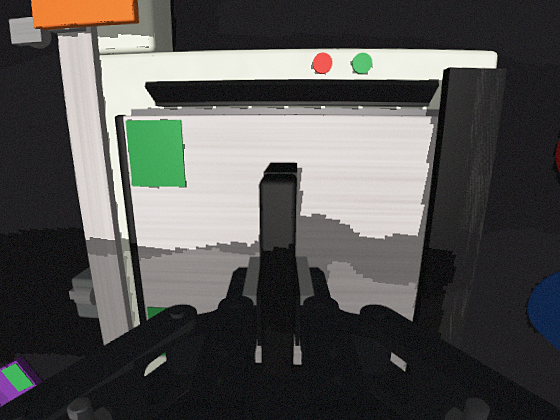

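```bash
python3 -m crank '[[[-2,-0.5,5,0,255],[-1,-0.5,6,0,255],[-1,0,6,0,255],[0,0,0,0,255]]]'; python3 t.py; python3 -m crank '[[[-1,-0.5,6,0,255],[-1,-0.5,6,0,255],[0,0,6,0,255],[0,0,0,0,255]]]'; python3 t.py
```

```text
clock: 24.48
eef_pos: [0.5715, 0.0974, 0.0707]
tool_rot: [0.669, 0.742, -0.013, -0.036]
ft_force: [-0.2, -0.2, -1.8]
grip_width: 0.0129
bed world [0.5722 0.0978 0.03  ]
24.48 p [0.5715 0.0974 0.0707] far edge in bed mm [81.1  2.5 -2.4] mid [-3.7  2.   3.4] near [-88.5   1.6   9.2] tilt x,y [ 0.069 -0.036] yaw 5.96 F [-0.2 -0.2 -1.8] M [-0.59 -0.72  0.03] w 0.0129 q4 1.13
clock: 24.98
eef_pos: [0.571, 0.0972, 0.0689]
tool_rot: [0.669, 0.742, -0.007, -0.034]
ft_force: [0.4, -0.5, -5.1]
grip_width: 0.0127
bed world [0.5722 0.0978 0.03  ]
24.98 p [0.571  0.0972 0.0689] far edge in bed mm [81.1  2.5 -3.2] mid [-3.8  2.   1.6] near [-88.7   1.6   6.4] tilt x,y [ 0.056 -0.04 ] yaw 5.97 F [ 0.4 -0.5 -5.1] M [-0.39 -0.4   0.05] w 0.0127 q4 1.1
```

```bash
cat > pl.py <<'E'
from h import *
from workcell import bot
import sys
o=bot.get_obs()
w=bot.camera("wrist");cv2.imwrite(sys.argv[1],w["img"])
R,t=wristRt(w,o);C=cloud(w,R,t)
y=np.deg2rad(5.65);D=np.array([[np.cos(y),-np.sin(y),0],[np.sin(y),np.cos(y),0],[0,0,1]])
B=(C-np.array([.5722,.0978,.03]))@D*1e3
m=(abs(B[...,0])<80)&(B[...,1]>8)&(B[...,1]<70)&(abs(B[...,2]-12)<9)&(w["depth"]>.08)&(abs(B[...,0]+3)>14)
p=B[m]
for i in range(3):
    A=np.c_[p[:,:2],np.ones(len(p))];k=np.linalg.lstsq(A,p[:,2],rcond=None)[0];p=p[abs(p[:,2]-A@k)<3]
print(len(p),"plate plane slopes (x,y)",k[:2].round(4),"top z at mid mm",k[2].round(2),"(flat ~11.5)")
r=(abs(B[...,2]-(k[0]*B[...,0]+k[1]*B[...,1]+k[2]))<2)&(B[...,1]>10)&(B[...,1]<72)&(abs(B[...,0])<100)
q=B[r];print("top x range",np.percentile(q[:,0],[.5,99.5]).round(1))
E
python3 pl.py pics/w7.png; python3 t.py
```

```text
27229 plate plane slopes (x,y) [-0.0049  0.0116] top z at mid mm 12.1 (flat ~11.5)
top x range [-84.6  74.3]
bed world [0.5722 0.0978 0.03  ]
25.02 p [0.5709 0.0973 0.0687] far edge in bed mm [81.   2.6 -3.5] mid [-3.9  2.1  1.3] near [-88.7   1.6   6.2] tilt x,y [ 0.057 -0.04 ] yaw 5.97 F [-2.2  1.5 -1.3] M [ 0.14  0.08 -0.12] w 0.0129 q4 1.1
```

```bash
python3 -m crank '[[[-1,-0.5,5,0,255],[-1,-0.5,5,0,255],[0,0,5,0,255]]]'; python3 pl.py pics/w8.png; python3 t.py
```

```text
clock: 25.4
eef_pos: [0.5712, 0.0977, 0.0678]
tool_rot: [0.669, 0.742, -0.002, -0.033]
ft_force: [-14.7, -4.1, 34.4]
grip_width: 0.0129
27218 plate plane slopes (x,y) [-0.0027  0.0037] top z at mid mm 11.35 (flat ~11.5)
top x range [-84.7  74.8]
bed world [0.5722 0.0978 0.03  ]
25.45 p [0.5712 0.0977 0.0678] far edge in bed mm [81.7  3.2 -3.5] mid [-3.2  2.7  0.4] near [-88.2   2.2   4.4] tilt x,y [ 0.047 -0.046] yaw 5.96 F [-13.7  -2.   33.3] M [-0.63  2.43  0.01] w 0.0129 q4 1.09
```

View pics/w8.png

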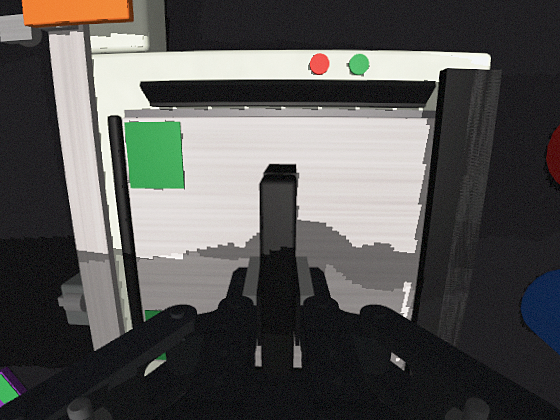

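```bash
python3 -m crank '[[[0,0,1,0,255],[0,0,0.5,0,200],[0,0,0,0,195],[0,0,0,0,190]]]'; python3 t.py; python3 pl.py pics/w9.png
```

```text
clock: 25.95
eef_pos: [0.5721, 0.0974, 0.0649]
tool_rot: [0.67, 0.742, -0.002, -0.032]
ft_force: [-0.3, -0.4, 0.5]
grip_width: 0.0219
bed world [0.5722 0.0978 0.03  ]
25.95 p [0.5721 0.0974 0.0649] far edge in bed mm [82.6  2.8 -6.4] mid [-2.4  2.4 -2.5] near [-87.3   2.    1.4] tilt x,y [ 0.046 -0.046] yaw 5.92 F [-0.3 -0.4  0.5] M [-0.01 -0.05 -0.04] w 0.0219 q4 1.08
28082 plate plane slopes (x,y) [-0.0027  0.0037] top z at mid mm 11.31 (flat ~11.5)
top x range [-84.7  74.7]
```

```bash
python3 -m crank '[[[0,0,0,0,60],[0,0,0,0,0],[0,0,0,0,0],[0,0,-10,0,0],[0,0,-15,0,0],[0,0,-30,0,0],[0,0,-30,0,0],[0,0,-30,0,100],[0,0,0,0,255]]]'; python3 s.py; python3 - <<'E'
from h import *
from workcell import bot
d=pickle.load(open("c0.pkl","rb"));C=cloud(d["top"])
m=(C[...,0]>.5)&(C[...,0]<.8)&(C[...,1]>.2)&(C[...,1]<.45)&(C[...,2]>.075)&(C[...,2]<.1);print("mug",np.percentile(C[m],[2,50,98],axis=0).round(3))
c=bot.camera("top");cv2.imwrite("pics/t10.png",c["img"]);pickle.dump(c,open("t10.pkl","wb"))
c=bot.camera("scene");cv2.imwrite("pics/s10.png",c["img"])
E
```

```text
clock: 27.12
eef_pos: [0.5793, 0.0925, 0.1883]
tool_rot: [0.67, 0.742, 0.0, -0.031]
ft_force: [-0.8, 0.4, 0.7]
grip_width: 0.0518
27.12 q [0.134 0.465 0.215 1.361 0.048 1.601] p [0.5793 0.0925 0.1883] F [-0.8  0.4  0.7] M [-0.05 -0.09  0.08] w 0.0518
z axis [-0.046  0.042 -0.998] az of tool y 5.92
mug [[0.623 0.322 0.076]
 [0.666 0.368 0.088]
 [0.7   0.414 0.096]]
```

View pics/s10.png

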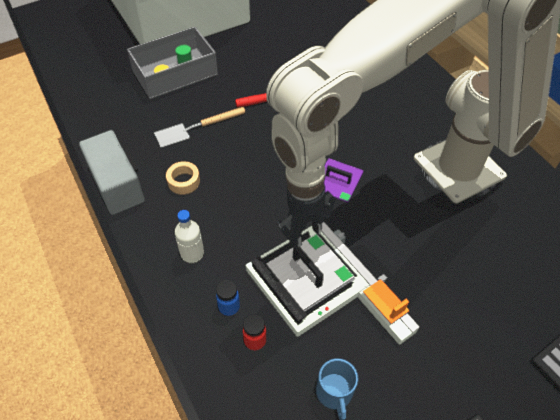

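```bash
python3 -m crank '[[[31,-13,0,0,255],[31,-13,0,0,255],[31,-13,0,0,255],[31,-13,0,0,255],[31,-13,0,0,255],[31,-13,0,0,255],[31,-13,0,0,255],[31,-13,0,0,255],[0,0,0,0,255],[0,0,0,0,255]]]'; python3 s.py; python3 - <<'E'
from h import *
from workcell import bot
o=bot.get_obs();w=bot.camera("wrist");cv2.imwrite("pics/w11.png",w["img"])
R,t=wristRt(w,o);C=cloud(w,R,t)
y=np.deg2rad(5.65);a=C[...,:2]@np.array([[np.cos(y),-np.sin(y)],[np.sin(y),np.cos(y)]])
h=cv2.cvtColor(w["img"],cv2.COLOR_BGR2HSV)
m=(h[...,0]>5)&(h[...,0]<20)&(h[...,1]>150)&(C[...,2]>.08)&(C[...,2]<.1)
print(m.sum(),"tab top a x",np.percentile(a[m][:,0],[1,50,99]),"y",np.percentile(a[m][:,1],[1,50,99]))
print("tcp a",[o["eef_pos"][0]*np.cos(y)+o["eef_pos"][1]*np.sin(y),-o["eef_pos"][0]*np.sin(y)+o["eef_pos"][1]*np.cos(y)])
E
```

```text
clock: 28.48
eef_pos: [0.4368, 0.3307, 0.1871]
tool_rot: [0.67, 0.741, -0.015, -0.038]
ft_force: [0.6, 0.0, 0.6]
grip_width: 0.0001
28.48 q [0.611 0.394 0.101 1.325 0.068 2.08 ] p [0.4368 0.3307 0.1871] F [0.6 0.  0.6] M [-0.03 -0.12 -0.02] w 0.0001
z axis [-0.077  0.029 -0.997] az of tool y 5.81
349 tab top a x [0.45950294 0.48148853 0.49777542] y [0.24944446 0.25573329 0.25636452]
tcp a [np.float64(0.46721364274640387), np.float64(0.28612097501077305)]
```

View pics/w11.png

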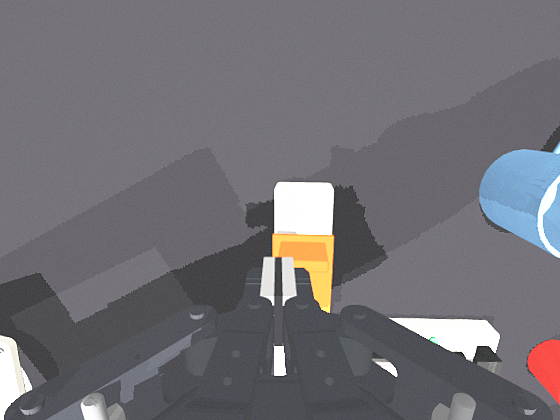

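```bash
python3 -m crank '[[[0,10,10,0,255],[0,6,17,0,255],[0,6,17,0,255],[0,0,17,0,255],[0,0,17,0,255],[0,0,17,0,255],[0,0,17,0,255],[0,0,0,0,255]]]'; cat > a.py <<'E'
from h import *
from workcell import bot
o=bot.get_obs();y=np.deg2rad(5.65);p=o["eef_pos"];R=Ro.from_quat(o["tool_rot"]).as_matrix()
print(round(o["clock"],2),"tcp a",round(p[0]*np.cos(y)+p[1]*np.sin(y),4),round(-p[0]*np.sin(y)+p[1]*np.cos(y),4),"z",p[2].round(4),"zax",R[:,2].round(3),"F",o["ft_force"].round(1))
E
python3 a.py
```

```text
clock: 29.52
eef_pos: [0.453, 0.329, 0.06]
tool_rot: [0.674, 0.737, -0.02, -0.039]
ft_force: [-0.4, 0.8, -0.1]
grip_width: -0.0
29.52 tcp a 0.4832 0.2828 z 0.06 zax [-0.084  0.023 -0.996] F [-0.4  0.8 -0.1]
```

```bash
python3 -m crank '[[[-12,0,0,0,255],[-12,0,0,0,255],[-15,0,0,0,255],[-15,0,0,0,255],[-15,0,0,0,255],[-15,0,0,0,255],[-15,0,0,0,255]]]'; python3 a.py; python3 s.py
```

```text
clock: 30.4
eef_pos: [0.4638, 0.2251, 0.0589]
tool_rot: [0.674, 0.737, -0.017, -0.039]
ft_force: [0.4, 1.3, 1.9]
grip_width: 0.0001
30.4 tcp a 0.4837 0.1783 z 0.0589 zax [-0.081  0.028 -0.996] F [0.4 1.3 1.9]
30.4 q [ 0.418  0.456 -0.164  1.013  0.058  1.898] p [0.4638 0.2251 0.0589] F [0.4 1.3 1.9] M [ 0.34  0.01 -0.07] w 0.0001
z axis [-0.081  0.028 -0.996] az of tool y 5.16
```

```bash
python3 -m crank '[[[-15,0,0,0,255],[-15,0,0,0,255],[-15,0,0,0,255],[-15,0,0,0,255],[-10,0,0,0,255]]]'; python3 a.py; python3 -m crank '[[[-8,0,0,0,255],[-8,0,0,0,255],[-8,0,0,0,255]]]'; python3 a.py
```

```text
clock: 31.02
eef_pos: [0.4715, 0.1511, 0.0573]
tool_rot: [0.675, 0.737, -0.015, -0.039]
ft_force: [-0.1, 1.2, 2.2]
grip_width: 0.0001
31.02 tcp a 0.484 0.104 z 0.0573 zax [-0.078  0.031 -0.996] F [-0.1  1.2  2.2]
clock: 31.4
eef_pos: [0.4719, 0.1463, 0.0581]
tool_rot: [0.67, 0.74, 0.001, -0.057]
ft_force: [-4.5, 29.6, 0.2]
grip_width: 0.0001
31.4 tcp a 0.484 0.0991 z 0.0581 zax [-0.084  0.079 -0.993] F [-4.5 29.6  0.2]
```

```bash
python3 -m crank '[[[3,0,0,0,255]]]'; python3 a.py; python3 - <<'E'
from h import *
from workcell import bot
for n in("scene","top","wrist"):
    c=bot.camera(n)
    if n=="wrist": im=c["img"]
    elif n=="scene": im=cv2.resize(c["img"][200:350,230:430],None,fx=4,fy=4,interpolation=cv2.INTER_CUBIC)
    else: im=cv2.resize(c["img"][155:275,110:260],None,fx=5,fy=5,interpolation=cv2.INTER_CUBIC)
    cv2.imwrite(f"pics/{n}12.png",im)
    pickle.dump(c,open(n+"12.pkl","wb"))
E
```

```text
clock: 31.52
eef_pos: [0.4712, 0.1499, 0.058]
tool_rot: [0.669, 0.741, 0.001, -0.058]
ft_force: [-0.6, -0.8, -0.8]
grip_width: 0.0003
31.52 tcp a 0.4837 0.1027 z 0.058 zax [-0.084  0.079 -0.993] F [-0.6 -0.8 -0.8]
```

View pics/scene12.png

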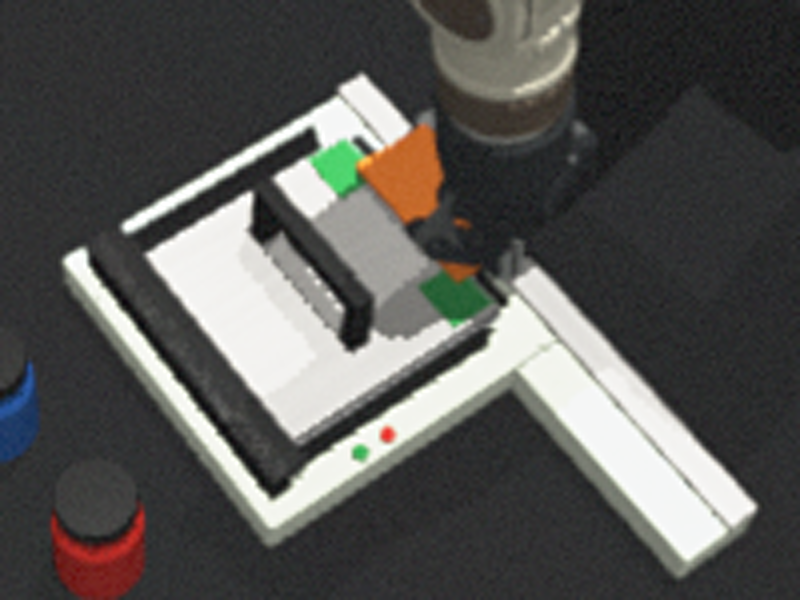

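View pics/top12.png

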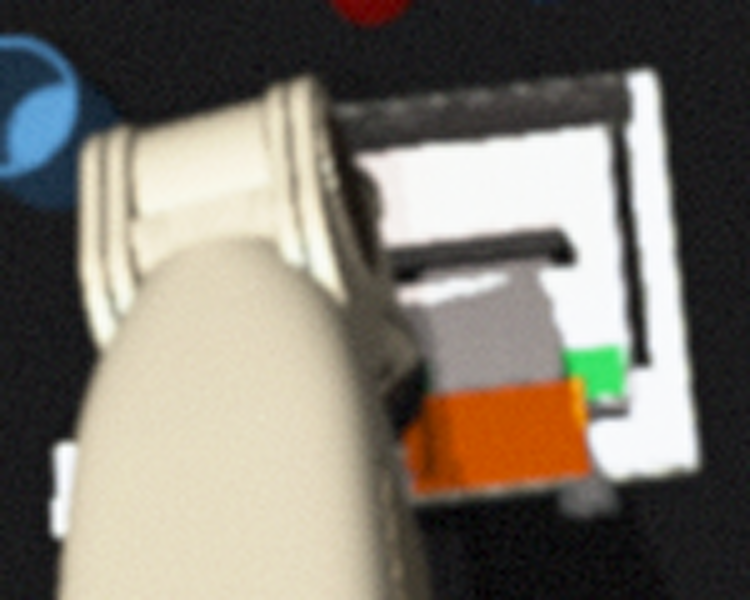

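View pics/wrist12.png

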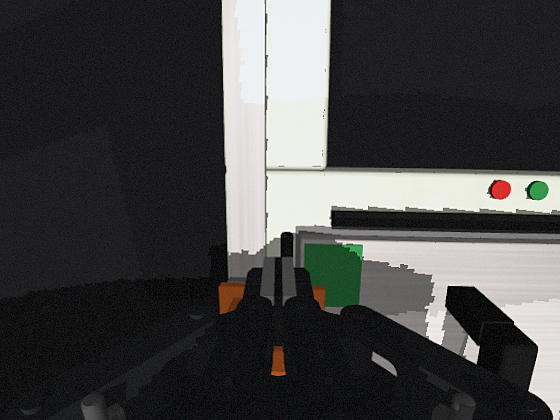

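```bash
python3 - <<'E'
from h import *
d=pickle.load(open("c0.pkl","rb"))
y=np.deg2rad(5.65);Q=np.array([[np.cos(y),-np.sin(y)],[np.sin(y),np.cos(y)]])
C=cloud(d["scene"]);a=C[...,:2]@Q
for y0 in np.arange(-.06,.30,.01):
    m=(a[...,0]>.425)&(a[...,0]<.4535)&(abs(a[...,1]-y0)<.005)&(C[...,2]>.012)&(C[...,2]<.12)
    if m.sum()>2: print(round(y0,3),m.sum(),"x",a[m][:,0].min().round(3),a[m][:,0].max().round(3),"z",np.percentile(C[m][:,2],[5,50,95]).round(3))
c=pickle.load(open("scene12.pkl","rb"));C=cloud(c);a=C[...,:2]@Q
h=cv2.cvtColor(c["img"],cv2.COLOR_BGR2HSV)
m=(h[...,0]>3)&(h[...,0]<22)&(h[...,1]>150)&(a[...,0]>.43)&(a[...,0]<.53)&(a[...,1]>-.1)&(a[...,1]<.15)&(C[...,2]>.03)&(C[...,2]<.12)
print("orange now",m.sum(),np.percentile(a[m],[1,50,99],axis=0).round(4),np.percentile(C[m][:,2],[5,50,95]))
c=pickle.load(open("top12.pkl","rb"));C=cloud(c);a=C[...,:2]@Q
h=cv2.cvtColor(c["img"],cv2.COLOR_BGR2HSV)
m=(h[...,0]>3)&(h[...,0]<22)&(h[...,1]>150)&(a[...,0]>.43)&(a[...,0]<.53)&(a[...,1]>-.1)&(a[...,1]<.15)&(C[...,2]>.03)&(C[...,2]<.12)
print("orange now top",m.sum(),np.percentile(a[m],[1,50,99],axis=0).round(4))
for n in("top","scene"):
    c=d[n];C=cloud(c);a=C[...,:2]@Q;h=cv2.cvtColor(c["img"],cv2.COLOR_BGR2HSV)
    m=(h[...,0]>3)&(h[...,0]<22)&(h[...,1]>150)&(a[...,0]>.43)&(a[...,0]<.53)&(a[...,1]>.1)&(a[...,1]<.35)&(C[...,2]>.03)&(C[...,2]<.12)
    print("orange0",n,np.percentile(a[m],[1,50,99],axis=0).round(4))
E
```

```text
-0.02 8 x 0.435 0.453 z [0.029 0.031 0.035]
-0.01 17 x 0.435 0.452 z [0.028 0.031 0.036]
0.0 31 x 0.431 0.453 z [0.028 0.034 0.04 ]
0.01 26 x 0.434 0.452 z [0.015 0.03  0.035]
0.15 7 x 0.436 0.452 z [0.046 0.048 0.05 ]
0.16 26 x 0.439 0.453 z [0.041 0.049 0.053]
orange now 340 [[ 0.4557 -0.0074]
 [ 0.4889  0.0167]
 [ 0.5083  0.0914]] [0.04784067 0.05164986 0.05544512]
orange now top 664 [[ 0.4549 -0.0086]
 [ 0.4793  0.0394]
 [ 0.5077  0.085 ]]
orange0 top [[0.4537 0.1581]
 [0.4865 0.2419]
 [0.5094 0.2509]]
orange0 scene [[0.453  0.164 ]
 [0.4823 0.2475]
 [0.5084 0.2591]]
```

```bash
python3 - <<'E'
from h import *
y=np.deg2rad(5.65);Q=np.array([[np.cos(y),-np.sin(y)],[np.sin(y),np.cos(y)]])
for n in ("top","scene"):
    c=pickle.load(open(n+"12.pkl","rb"));C=cloud(c);a=C[...,:2]@Q-np.array([.5765,.041]);Z=C[...,2]
    for nm,x0,x1,y0,y1 in [("right mid",-40,60,-70,-45),("left mid",-40,60,45,70),("far",40,65,-60,60),("near right pad",-80,-55,-70,-52),("near mid",-62,-30,-40,40),("near-left",-62,-50,35,70),("dock right rim",-60,60,-104,-94)]:
        m=(a[...,0]*1e3>x0)&(a[...,0]*1e3<x1)&(a[...,1]*1e3>y0)&(a[...,1]*1e3<y1)&(Z>.02)&(Z<.06)
        print(n,nm,m.sum(),(np.median(Z[m])*1e3).round(2) if m.sum() else None)
E
python3 a.py
```

```text
top right mid 279 41.87
top left mid 36 42.96
top far 324 42.19
top near right pad 59 43.13
top near mid 307 42.1
top near-left 6 42.36
top dock right rim 140 31.9
scene right mid 267 41.56
scene left mid 407 41.56
scene far 469 41.48
scene near right pad 56 42.5
scene near mid 368 41.95
scene near-left 64 42.85
scene dock right rim 60 32.42
31.68 tcp a 0.4836 0.1013 z 0.0578 zax [-0.084  0.077 -0.993] F [ 0.2  0.4 -0.2]
```

```bash
python3 -m crank '[[[-4,0,0,0,255]]]'; python3 a.py; python3 -m crank '[[[-5,0,0,0,255]]]'; python3 a.py; python3 -m crank '[[[-5,0,0,0,255]]]'; python3 a.py
```

```text
clock: 31.8
eef_pos: [0.4716, 0.1468, 0.0579]
tool_rot: [0.67, 0.74, 0.002, -0.06]
ft_force: [-1.8, 17.7, 4.2]
grip_width: -0.0004
31.8 tcp a 0.4837 0.0997 z 0.0579 zax [-0.085  0.083 -0.993] F [-1.8 17.7  4.2]
clock: 31.92
eef_pos: [0.4715, 0.147, 0.0582]
tool_rot: [0.668, 0.741, 0.007, -0.065]
ft_force: [-3.7, 23.9, 2.0]
grip_width: -0.0002
31.93 tcp a 0.4836 0.0999 z 0.0582 zax [-0.087  0.097 -0.992] F [-3.7 23.9  2. ]
clock: 32.05
eef_pos: [0.4714, 0.1476, 0.0585]
tool_rot: [0.667, 0.742, 0.011, -0.07]
ft_force: [-3.4, 20.2, 1.6]
grip_width: -0.0
32.05 tcp a 0.4836 0.1005 z 0.0585 zax [-0.088  0.11  -0.99 ] F [-3.4 20.2  1.6]
```

```bash
python3 s.py; python3 - <<'E'
from h import *
from workcell import bot
o=bot.get_obs();c=bot.camera("wrist");cv2.imwrite("pics/w13.png",c["img"]);pickle.dump((o,c),open("w13.pkl","wb"))
s=bot.camera("scene");cv2.imwrite("pics/s13.png",cv2.resize(s["img"][215:305,290:390],None,fx=7,fy=6.5,interpolation=cv2.INTER_CUBIC))
T=np.linalg.inv(c["T_tool_cam"]);C=cloud(c,T[:3,:3],T[:3,3])
for p in [(470,295),(500,345),(450,330),(288,243),(278,262),(230,295),(320,295),(310,270),(279,365)]:print(p,c["depth"][p[1],p[0]],(C[p[1],p[0]]*1e3).round(1))
E
```

```text
32.05 q [ 0.225  0.42  -0.231  0.982  0.127  1.686] p [0.4714 0.1476 0.0585] F [-3.4 20.2  1.6] M [ 3.64  0.43 -0.29] w -0.0
z axis [-0.088  0.11  -0.99 ] az of tool y 6.33
(470, 295) 0.1577875 [-8.6 93.  -4.8]
(500, 345) 0.122253574 [ -8.3  84.6 -41.9]
(450, 330) 0.17446356 [-35.7  92.1   4.4]
(288, 243) 0.17775805 [ 8.4  4.7 21.3]
(278, 262) 0.14525127 [ 12.8  -0.7 -11.3]
(230, 295) 0.17076394 [-14.7 -25.5   6.9]
(320, 295) 0.16710965 [-12.8  20.6   3.7]
(310, 270) 0.17584524 [-4.6 16.3 15.3]
(279, 365) 0.12594146 [-16.8  -0.3 -40.6]
```

View pics/s13.png

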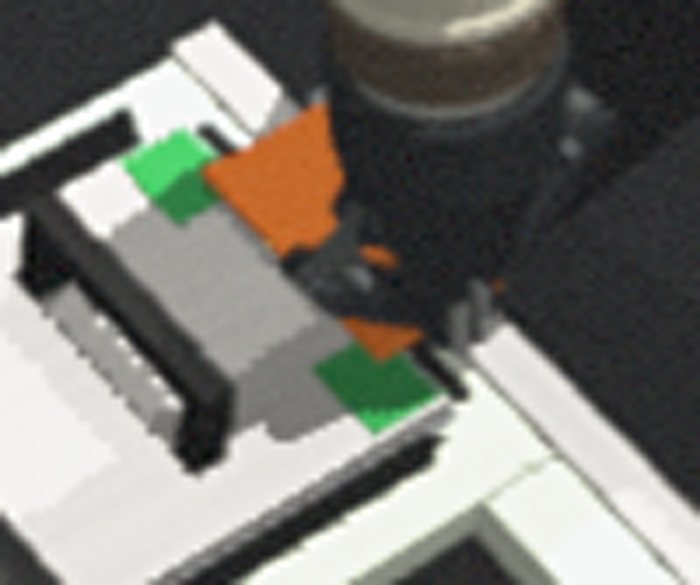

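View pics/w13.png

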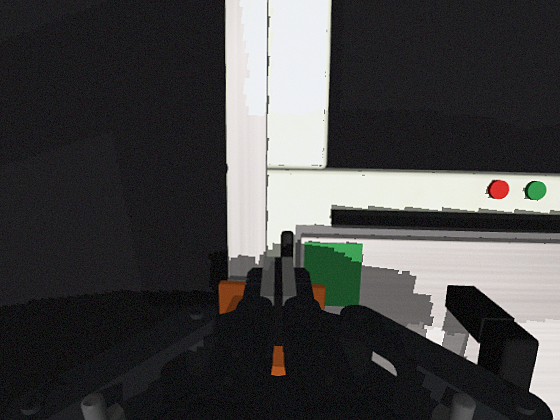

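```bash
python3 - <<'E'
from h import *
o,c=pickle.load(open("w13.pkl","rb"))
T=np.linalg.inv(c["T_tool_cam"]);C=cloud(c,T[:3,:3],T[:3,3])
for p in [(350,315),(380,330),(420,352),(460,375),(500,395),(460,405),(530,410),(320,330),(300,330),(262,300),(296,300),(279,350),(279,370),(268,370),(290,370),(245,290),(310,290),(225,285),(222,300),(240,300)]:print(p,c["img"][p[1],p[0]],(C[p[1],p[0]]*1e3).round(1))
E
```

```text
(350, 315) [17 12  8] [ 13.7  22.4 -52.4]
(380, 330) [29 25 23] [ 13.5  30.  -60. ]
(420, 352) [14 18 15] [ 13.7  38.2 -70.1]
(460, 375) [26 25 25] [ 13.1  45.4 -78.4]
(500, 395) [19 17 10] [ 13.7  51.4 -85.7]
(460, 405) [59 60 61] [ 13.1  40.8 -87.4]
(530, 410) [48 47 45] [ 14.9  54.6 -91.5]
(320, 330) [22 24 22] [ 18.1  11.  -65.8]
(300, 330) [16 20  9] [ 14.    5.9 -60.3]
(262, 300) [20 18 12] [ 14.2  -6.2 -44.1]
(296, 300) [11 15 18] [ 14.8   5.4 -45.1]
(279, 350) [ 27  69 132] [-10.7  -0.3 -39.4]
(279, 370) [ 33  82 168] [-57.3  -0.1   0.5]
(268, 370) [9 5 7] [ -6.   -4.  -54.9]
(290, 370) [17 15 18] [  2.5   2.9 -64. ]
(245, 290) [28 24 13] [  9.  -13.6 -28.5]
(310, 290) [28 23 25] [  8.7  11.9 -28. ]
(225, 285) [ 23  63 126] [ -9.6 -28.    8.2]
(222, 300) [ 31  66 133] [-18.4 -30.    8. ]
(240, 300) [25 32 47] [ 14.  -13.8 -43.7]
```

```bash
python3 - <<'E'
from h import *
o,c=pickle.load(open("w13.pkl","rb"))
R,t=wristRt(c,o);C=cloud(c,R,t)
y=np.deg2rad(5.65);Q=np.array([[np.cos(y),-np.sin(y)],[np.sin(y),np.cos(y)]])
a=C[...,:2]@Q
h=cv2.cvtColor(c["img"],cv2.COLOR_BGR2HSV)
m=(h[...,0]>3)&(h[...,0]<22)&(h[...,1]>150)&(h[...,2]>60)&(c["depth"]>.08)
for lo,hi in((.04,.06),(.06,.08),(.08,.105)):
    q=m&(C[...,2]>lo)&(C[...,2]<hi);print(lo,q.sum(),np.percentile(a[q],[1,50,99],axis=0).round(4) if q.sum() else "")
vv,uu=np.where(m&(C[...,2]>.06));print(list(zip(uu[:10],vv[:10])),a[m&(C[...,2]>.06)][:10].round(4).tolist(), C[...,2][m&(C[...,2]>.06)][:10].round(3))
# latch + rail right end, from top view now
c=pickle.load(open("top12.pkl","rb"));C=cloud(c);a=C[...,:2]@Q
mm=(a[...,0]>.42)&(a[...,0]<.456)&(a[...,1]>-.08)&(a[...,1]<.05)&(C[...,2]>.015)
for y0 in np.arange(-.07,.05,.006):
    k=mm&(abs(a[...,1]-y0)<.003)
    if k.sum()>2: print(round(y0,3),k.sum(),a[k][:,0].min().round(3),(np.percentile(C[k][:,2],[10,50,95])*1e3).round(1))
E
```

```text
0.04 953 [[0.4516 0.0409]
 [0.4615 0.0874]
 [0.5058 0.0928]]
0.06 83 [[0.4593 0.0861]
 [0.4615 0.0872]
 [0.4636 0.088 ]]
0.08 220 [[0.4838 0.0781]
 [0.4861 0.0828]
 [0.4996 0.1079]]
[(np.int64(312), np.int64(290)), (np.int64(313), np.int64(295)), (np.int64(316), np.int64(300)), (np.int64(232), np.int64(301)), (np.int64(233), np.int64(301)), (np.int64(235), np.int64(301)), (np.int64(317), np.int64(301)), (np.int64(231), np.int64(302)), (np.int64(232), np.int64(302)), (np.int64(233), np.int64(302))] [[0.4984, 0.1064], [0.4988, 0.1054], [0.4994, 0.1086], [0.4606, 0.0872], [0.4611, 0.0873], [0.4621, 0.0873], [0.4997, 0.1091], [0.4604, 0.0873], [0.4608, 0.0872], [0.4615, 0.0875]] [0.087 0.09  0.101 0.06  0.06  0.06  0.103 0.062 0.061 0.062]
-0.016 21 0.437 [24.4 30.4 49.1]
-0.01 17 0.438 [30.1 48.4 53.2]
-0.004 17 0.435 [31.7 49.6 53.3]
0.002 17 0.436 [32.5 35.5 44.4]
0.008 17 0.42 [ 28.   32.1 548.7]
0.014 65 0.421 [523.2 557.8 577.3]
0.02 106 0.421 [486.2 557.3 581.9]
0.026 69 0.42 [554.1 569.6 584. ]
0.032 72 0.421 [556.9 573.3 584.1]
0.038 72 0.42 [559.5 571.5 585. ]
0.044 73 0.421 [560.2 573.5 585.4]
```

```bash
python3 - <<'E'
from h import *
c=pickle.load(open("top12.pkl","rb"));cv2.imwrite("pics/t12b.png",cv2.resize(c["img"][225:270,180:260],None,fx=9,fy=9,interpolation=cv2.INTER_CUBIC))
d=pickle.load(open("c0.pkl","rb"));cv2.imwrite("pics/t0b.png",cv2.resize(d["top"]["img"][225:270,115:255],None,fx=5.6,fy=9,interpolation=cv2.INTER_CUBIC))
E
```

```text
(no output)
```

View pics/t12b.png

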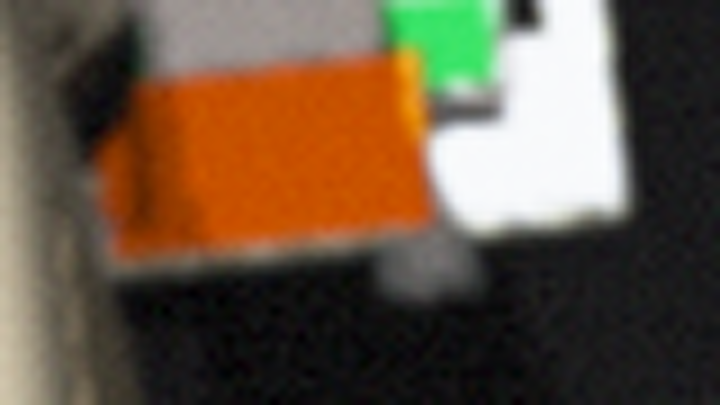

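View pics/t0b.png

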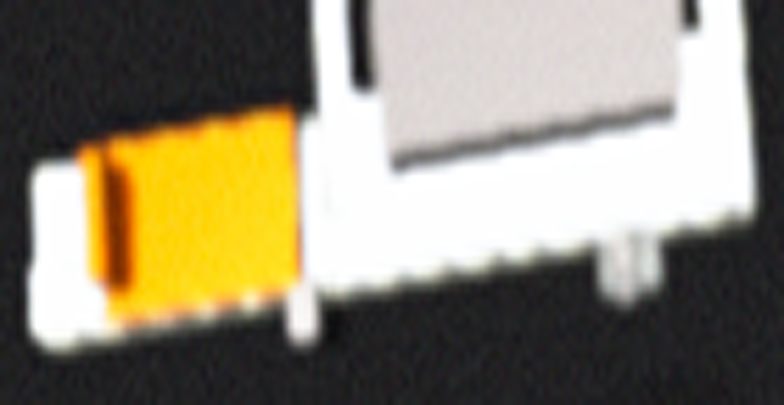

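```bash
python3 -m crank '[[[10,0,-6,0,255],[0,0,0,0,255]]]'; python3 a.py; python3 -m crank '[[[-20,0,0,0,255],[-9,0,0,0,255]]]'; python3 a.py
```

```text
clock: 32.4
eef_pos: [0.4707, 0.1558, 0.0654]
tool_rot: [0.667, 0.741, 0.01, -0.069]
ft_force: [0.4, -0.7, 0.0]
grip_width: 0.0006
32.4 tcp a 0.4838 0.1087 z 0.0654 zax [-0.089  0.108 -0.99 ] F [ 0.4 -0.7  0. ]
clock: 32.65
eef_pos: [0.4716, 0.148, 0.0653]
tool_rot: [0.662, 0.744, 0.028, -0.089]
ft_force: [-5.4, 34.6, -0.0]
grip_width: -0.0
32.65 tcp a 0.4839 0.1008 z 0.0653 zax [-0.095  0.159 -0.983] F [-5.4 34.6 -0. ]
```

```bash
python3 s.py; python3 - <<'E'
from h import *
from workcell import bot
c=bot.camera("top");pickle.dump(c,open("t14.pkl","wb"))
cv2.imwrite("pics/t14.png",cv2.resize(c["img"][150:280,120:280],None,fx=5,fy=4.6,interpolation=cv2.INTER_CUBIC))
c=bot.camera("scene");pickle.dump(c,open("s14.pkl","wb"))
cv2.imwrite("pics/s14.png",c["img"])
E
```

```text
32.65 q [ 0.197  0.413 -0.228  0.993  0.175  1.646] p [0.4716 0.148  0.0653] F [-5.4 34.6 -0. ] M [ 6.22  0.96 -0.48] w -0.0
z axis [-0.095  0.159 -0.983] az of tool y 7.03
```

View pics/t14.png

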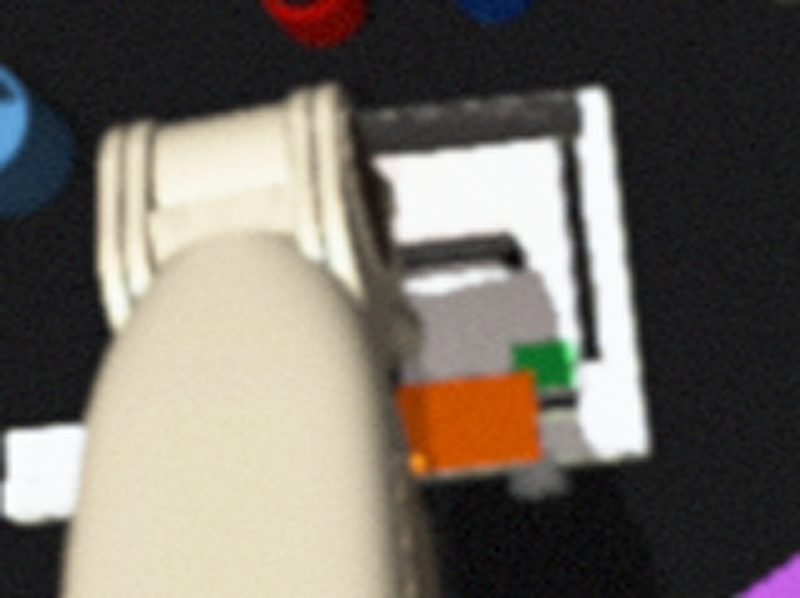

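View pics/s14.png

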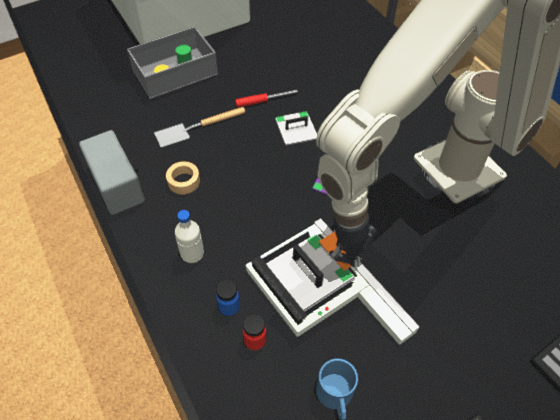

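The guard strip now spans a_y −0.0085 to +0.0915, so its middle is at bed y ≈ 0. That is the symmetric shut position, which means the guard started about 20 mm closed. The hard block at 30 N is therefore the end stop, not the latch. I'll back off and check.

```bash
python3 -m crank '[[[10,0,0,0,255],[15,0,0,0,255],[10,0,0,0,255],[5,0,-10,0,255],[5,0,-25,0,255],[5,0,-40,0,255],[20,-30,-40,0,255],[20,-30,-40,0,255],[10,-40,-30,0,255],[0,-40,0,0,255],[0,0,0,0,255]]]'; python3 s.py; python3 - <<'E'
from h import *
from workcell import bot
y=np.deg2rad(5.65);Q=np.array([[np.cos(y),-np.sin(y)],[np.sin(y),np.cos(y)]])
for n in ("top","scene"):
    c=bot.camera(n);pickle.dump(c,open(n+"15.pkl","wb"));C=cloud(c);a=C[...,:2]@Q-np.array([.5765,.041]);Z=C[...,2]
    cv2.imwrite(f"pics/{n}15.png",c["img"])
    h=cv2.cvtColor(c["img"],cv2.COLOR_BGR2HSV)
    m=(h[...,0]>3)&(h[...,0]<22)&(h[...,1]>150)&(abs(a[...,0]+.1)<.05)&(abs(a[...,1])<.12)&(Z>.03)&(Z<.12)
    st=m&(Z<.06);tb=m&(Z>.075)
    print(n,"strip bed",np.percentile(a[st],[1,50,99],axis=0).round(4).tolist(),"tab",np.percentile(a[tb],[2,50,98],axis=0).round(4).tolist() if tb.sum() else 0)
    for nm,x0,x1,y0,y1 in [("right",-40,60,-70,-45),("left",-40,60,45,65),("far",40,65,-60,60),("near",-60,-30,-40,40)]:
        k=(a[...,0]*1e3>x0)&(a[...,0]*1e3<x1)&(a[...,1]*1e3>y0)&(a[...,1]*1e3<y1)&(Z>.02)&(Z<.06)
        print(nm,k.sum(),(np.median(Z[k])*1e3).round(2) if k.sum() else None)
E
```

```text
clock: 34.12
eef_pos: [0.338, 0.1985, 0.2854]
tool_rot: [0.665, 0.741, 0.028, -0.085]
ft_force: [0.6, 0.7, -0.4]
grip_width: -0.0002
34.12 q [ 0.394  0.019 -0.126  1.45   0.177  1.854] p [0.338  0.1985 0.2854] F [ 0.6  0.7 -0.4] M [-0.12 -0.14  0.  ] w -0.0002
z axis [-0.089  0.154 -0.984] az of tool y 6.56
top strip bed [[-0.1223, -0.0506], [-0.0927, 0.0187], [-0.0707, 0.0489]] tab [[-0.1143, 0.0325], [-0.0964, 0.0362], [-0.0777, 0.0419]]
right 287 42.08
left 206 42.02
far 348 42.32
near 289 41.97
scene strip bed [[-0.1229, -0.0478], [-0.0931, -0.0053], [-0.0689, 0.0503]] tab [[-0.1157, 0.0358], [-0.0947, 0.0438], [-0.0766, 0.0463]]
right 262 42.17
left 323 42.08
far 476 41.8
near 349 41.49
```

View pics/top15.png

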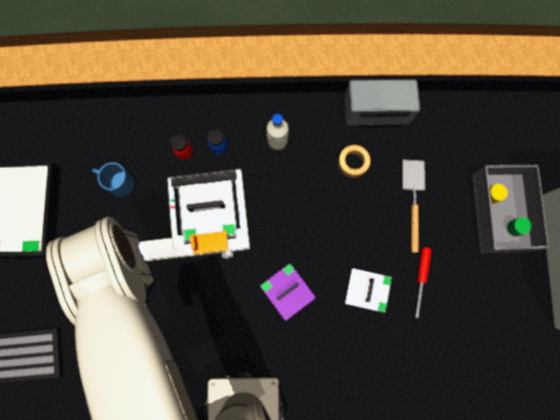

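View pics/scene15.png

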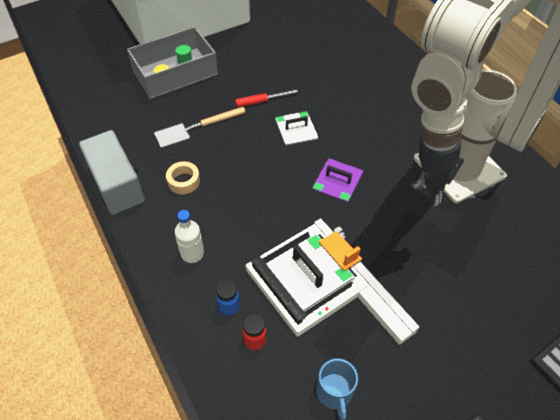

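```bash
python3 - <<'E'
from h import *
d=pickle.load(open("c0.pkl","rb"))
s0=d["scene"]["img"][215:285,310:400];s1=pickle.load(open("scene15.pkl","rb"))["img"][215:285,310:400]
t0=d["top"]["img"][228:268,155:245];t1=pickle.load(open("top15.pkl","rb"))["img"][228:268,155:245]
f=lambda i,h:cv2.resize(i,(390,h),interpolation=cv2.INTER_CUBIC)
cv2.imwrite("pics/cmp.png",np.vstack([np.hstack([f(s0,303),f(s1,303)]),np.hstack([f(t0,173),f(t1,173)])]))
E
```

```text
(no output)
```

View pics/cmp.png

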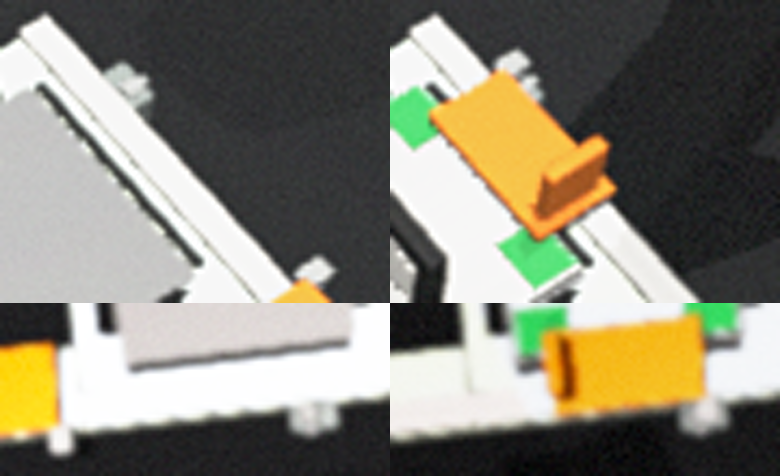

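The stub sits past the latch ridge, the strip is centred on the bed, and 35 N could not move it further. I have time left, so I'll confirm the latch holds with a gentle nudge from the other side of the tab.

```bash
cat > g.py <<'E'
from h import *
from workcell import bot
import sys
o=bot.get_obs();y=np.deg2rad(5.65);D=np.array([[np.cos(y),-np.sin(y),0],[np.sin(y),np.cos(y),0],[0,0,1]])
R=Ro.from_quat(o["tool_rot"]).as_matrix();a=D.T@o["eef_pos"]
print(round(o["clock"],2),"a",a.round(4),"F",o["ft_force"].round(1))
if len(sys.argv)>3: print("shift",(R.T@D@(np.array([float(v) for v in sys.argv[1:4]])-a)*1e3).round(1))
print("unit +y in tool",(R.T@D@[0,1,0]).round(3),"unit down",(R.T@D@[0,0,-1]).round(3))
E
python3 g.py .481 .045 .150
```

```text
34.23 a [0.3581 0.1646 0.2848] F [0.1 0.8 0.7]
shift [-140.4  130.3  104.4]
unit +y in tool [0.987 0.015 0.162] unit down [-0.163  0.071  0.984]
```

```bash
python3 -m crank '[[[-24,21,17,0,255],[-24,21,17,0,255],[-24,21,17,0,255],[-24,21,17,0,255],[-24,21,17,0,255],[-20,20,15,0,255],[0,0,0,0,255],[0,0,0,0,255]]]'; python3 g.py .481 .045 .075
```

```text
clock: 35.22
eef_pos: [0.4804, 0.0854, 0.1466]
tool_rot: [0.667, 0.739, 0.027, -0.086]
ft_force: [0.5, 0.5, 0.3]
grip_width: -0.0001
35.23 a [0.4864 0.0377 0.1466] F [0.5 0.5 0.3]
shift [-4.4 -0.  72. ]
unit +y in tool [0.987 0.01  0.162] unit down [-0.162  0.074  0.984]
```

```bash
python3 -m crank '[[[-2,0,15,0,255],[-2,0,15,0,255],[-1,0,15,0,255],[0,0,13,0,255],[0,0,10,0,255],[0,0,0,0,255]]]'; python3 g.py .481 .062 .072
```

```text
clock: 35.98
eef_pos: [0.4731, 0.0936, 0.0766]
tool_rot: [0.666, 0.741, 0.028, -0.085]
ft_force: [0.3, -0.5, 0.1]
grip_width: 0.0001
35.98 a [0.48   0.0466 0.0766] F [ 0.3 -0.5  0.1]
shift [14.5  1.5  7. ]
unit +y in tool [0.987 0.014 0.162] unit down [-0.163  0.072  0.984]
```

```bash
python3 -m crank '[[[5,0,2,0,255],[5,0,2,0,255],[2,0,0.5,0,255]]]'; python3 g.py | head -1; python3 -m crank '[[[2,0,0.3,0,255],[2,0,0.3,0,255]]]' >/dev/null; python3 g.py | head -1; python3 -m crank '[[[2,0,0.3,0,255],[1.5,0,0.3,0,255]]]'>/dev/null; python3 g.py|head -1
```

```text
clock: 36.35
eef_pos: [0.4725, 0.1071, 0.0751]
tool_rot: [0.666, 0.741, 0.029, -0.084]
ft_force: [0.5, -0.5, -0.6]
grip_width: -0.0001
36.35 a [0.4808 0.06   0.0751] F [ 0.5 -0.5 -0.6]
36.6 a [0.4811 0.0644 0.0755] F [-0.2 -0.1 -0. ]
36.85 a [0.4811 0.066  0.0755] F [ 1.3 -6.8  2.7]
```

The guard took 6.8 N without sliding, against 1.5 N of plain friction, so it is latched. Retreating now.

```bash
python3 -m crank '[[[-8,0,-1,0,255],[-4,0,-10,0,255],[0,0,-20,0,255],[0,0,-35,0,255],[0,0,-40,0,255],[0,-40,-30,0,255],[0,-40,-10,0,255],[0,-40,0,0,255],[0,0,0,0,255],[0,0,0,0,255]]]'; python3 - <<'E'
from h import *
from workcell import bot
y=np.deg2rad(5.65);Q=np.array([[np.cos(y),-np.sin(y)],[np.sin(y),np.cos(y)]])
for n in ("top","scene"):
    c=bot.camera(n);C=cloud(c);a=C[...,:2]@Q-np.array([.5765,.041]);Z=C[...,2]
    cv2.imwrite(f"pics/{n}16.png",c["img"])
    h=cv2.cvtColor(c["img"],cv2.COLOR_BGR2HSV)
    m=(h[...,0]>3)&(h[...,0]<22)&(h[...,1]>150)&(abs(a[...,0]+.1)<.05)&(abs(a[...,1])<.12)&(Z>.03)&(Z<.06)
    print(n,"strip bed",np.percentile(a[m],[1,50,99],axis=0).round(4).tolist() if m.sum() else 0)
    k=(abs(a[...,0])<.065)&(abs(a[...,1])<.065)&(abs(Z-.042)<.004);p=np.c_[a[k],np.ones(k.sum())]
    print("plane",np.linalg.lstsq(p,Z[k],rcond=None)[0].round(4))
E
python3 s.py
```

```text
clock: 38.1
eef_pos: [0.3662, 0.0642, 0.2353]
tool_rot: [0.667, 0.74, 0.033, -0.082]
ft_force: [1.6, 0.1, 0.9]
grip_width: -0.0002
top strip bed 0
plane [-0.0009 -0.0007  0.0421]
scene strip bed [[-0.1239, -0.0472], [-0.0919, -0.004], [-0.0695, 0.0504]]
plane [-0.0039 -0.0021  0.0419]
38.2 q [ 0.043  0.039 -0.237  1.368  0.161  1.503] p [0.3663 0.0643 0.2349] F [-0.5 -0.3  0.1] M [-0.19 -0.12 -0.01] w 0.0
z axis [-0.079  0.157 -0.984] az of tool y 6.26
```

View pics/scene16.png

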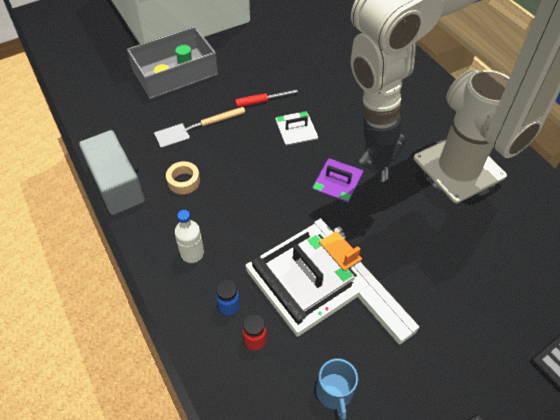

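The scene picture shows the guard still shut at (340,250), the plate flat in the dock, the gripper clear, and every bystander where it stood. I'll hand in.

```bash
python3 -c "
from workcell import bot
print(bot.job_done())"
```

```text
the job is handed in; nothing more can be done
None
```

I put the large aluminium plate in the dock with its plain edge under the lip, shut the guard, and handed the job in at about 38 s of the 67 s allowed. No verdict was reported.

**Tilt:** The rows have no tilt command. I built up about 0.13 rad of tool tilt with fast lifts and slow descents while holding the plate.

**Placing:** I slid the plain edge in under the lip until it stopped against the wall, then rested it on the bed at about 0.136 rad. I pressed the plate down in small steps until it lay flat, then let go.

**Last checks:**
- **Plate:** its slopes measured 0.004 rad or less in both camera views, and its top surface was at the right height for lying on the bed.
- **Guard:** the strip is centred on the bed to within about 2 mm. It stood at its end against a 35 N push, and it held against 6.8 N pulling the other way, where plain friction is only 1.5 N. I take that as latched.
- **Gripper and bystanders:** the gripper is clear of everything, and the last pictures show the bystanders where they stood.

**Checks that disagreed:**
- **Guard travel:** the cameras saw the guard move only about 0.17 m, less than the 0.190 m full stroke. I first read the hard stop as the latch. The centring and the pull test indicate it started about 20 mm closed.
- **Camera offsets:** the camera views differed by 2 to 4 mm in x, so I took the final x position from the contact with the stop wall, not from the pictures.
- **Last top view:** in the final top picture the arm hid the guard, so its last position comes from the scene camera only.

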